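# Stand the toppled plant-feed bottles up again in the potting-bench rack

## Task

Two plant-feed bottles have toppled over in the wooden rack and lie slanting against the end pots or tin. Stand each one upright and square with the rack in the middle of the cork pad in its gap, touching no neighbour; the pads differ in thickness, so feel for them and set each bottle down gently, without dropping it or pushing it down hard. Leave the neighbours standing where they are, and disturb nothing else on the bench.

Things in the scene. Friction and masses are not known exactly. Their poses are not given: they have to be found in the camera images.
- rack: fixed wooden tray (the lane), 106 mm wide (its x), 520 mm long (its y). Origin under its centre; floor 8 mm above it; rails 8 mm thick rise to 20 mm; 90 mm clear between side rails. Neighbours stand at about y = 0, +212, -212 mm. In the gaps, fixed cork pads, 80 (x) by 50 mm, centred at x = 0, y = +142 and -142 mm; their tops stand 1 to 13 mm above the floor, each different, not measured.
- green_bottle: square green plant-feed bottle, pale label, white cap: body 40 x 40 x 112 mm, then neck and 28 mm cap, 145 mm in all, 0.2-0.45 kg. Origin at the centre of its underside, z towards the cap. At the start toppled: a bottom edge on the rack floor near the middle neighbour, the body's top end on the rim of the neighbour at the rack's +y end, z about 31 degrees above level. Belongs in the +y gap.
- yellow_bottle: square yellow plant-feed bottle, pale label, red cap: body 40 x 40 x 112 mm, then neck and 28 mm cap, 145 mm in all, 0.2-0.45 kg. Origin at the centre of its underside, z towards the cap. At the start toppled: a bottom edge on the rack floor near the middle neighbour, the body's top end on the rim of the neighbour at the rack's -y end, z about 31 degrees above level. Belongs in the -y gap.
- clay_pot: small terracotta pot, tapered, with a collar rim, 56 mm tall, 60 mm across the top, about 0.25 kg. Origin at the centre of its underside, z up. One of the three neighbours standing in the rack, about 212 mm apart in the lane; which stands where varies.
- black_pot: small black plastic pot, tapered, 56 mm tall, 60 mm across the top, about 0.25 kg. Origin at the centre of its underside, z up. One of the three neighbours standing in the rack, about 212 mm apart in the lane; which stands where varies.
- seed_tin: round closed aluminium seed tin with a green band, 56 mm tall, 60 mm across the top, about 0.25 kg. Origin at the centre of its underside, z up. One of the three neighbours standing in the rack, about 212 mm apart in the lane; which stands where varies.
- mug: blue mug, 80 mm across, 92 mm tall, on the bench beyond the rack; origin at the centre of its underside. Bystander.
- bench_brush: wooden hand brush lying on the bench beyond the rack. Bystander.
- spray_jar: amber jar with a green lid, 70 mm across, 100 mm tall, on the bench beyond the rack; origin at the centre of its underside. Bystander.
- clay_saucer: flat terracotta saucer, 120 mm across, 18 mm tall, to the left of the rack; origin at the centre of its underside. Bystander.
Things that resemble listed ones, but are neither listed nor needed, are in the scene too. Of the things shaped like the black_pot, the black one is meant.

How it is judged:
By the outcome, as a careful person would: the job done as asked, in the order asked, and still so for the second after the job is handed in, with the robot touching nothing.
It also fails if it takes over 48 s, if anything falls off the work surface, if the arm or the gripper's body presses on something with over 40 N, if the wrist force passes 120 N, or if a joint passes its speed limit or range.

## Robot

A 6-joint arm with a two-finger parallel gripper is mounted at the origin on the work surface. World frame = base frame: x ahead of the robot, y to its left, z up, the work surface at z = 0. Lengths are in m, angles in rad, forces in N, time in s.
With the tool pointing down it reaches from about 0.25 to 0.725 m from the base axis. Payload 4 kg.
Tool frame: the origin (TCP) lies midway between the tips of the shut fingers; the grasp point (between the pads) lies 19 mm behind it (bot.grip_depth is the distance from the TCP to the grasp point, in m); z points along the fingers, y is the line along which they close (so a half turn about z gives the same grasp; the last joint's range is limited). The gripper opens to 85 mm and grips with 20 to 120 N. Pads are 22 mm wide; open, the fingers measure 114 mm over their backs; the gripper's body (76 mm by 85 mm) begins 54 mm behind the grasp point. The pads swing forward as they close: fully open they stand 13 mm farther back than shut.
Start: joints at [-1.152, 0.241, 0.005, 1.335, 0, 1.571], TCP at [0.203, -0.457, 0.231] pointing down, gripper open.
Joint ranges: [-2.72, 2.72], [-1.05, 1.87], [-1.09, 1.28], [-1.99, 2.15], [-1.42, 1.44], [-3.14, 3.14]. Speed limits (rad/s): [2.79, 2.79, 3.14, 3.14, 3.14, 3.14].

## Interface

Orientations are given as a unit quaternion [x, y, z, w].
In Python, from workcell import bot gives the robot as it stands.
- The arm moves only by the shell command python3 -m creep 'ROWS'. ROWS is JSON, one flat list of numbers, 5 for each row, row after row: the shift along the world's x, y, z in m, then the turn about the world's z in rad, then the finger opening in m, from 0 to 0.0854. In form: [x, y, z, twist, claw, x, y, z, twist, claw, ...]. A call has 1 to 10 rows; each row is the pose to reach, as a shift and turn from the pose commanded when the call began; what a row does not reach only later rows make up. A row lasts 1/12 s, in which the tool goes at most 41.7 mm and 7.16 degrees, less where a joint would pass 70% of its speed; a pose out of reach is approached as far as the arm can. A call with a gripper value outside its range is refused whole. The fingers move at their own pace and stop on an object; the grip force is fixed at half the most. Time passes only in rows, so rows that repeat a pose let the fingers close. It gives the time, the measured TCP pose, the force, the opening and the grip force at its end, in the units of the state.
- bot.get_obs(): the state, without advancing time (a new reading comes with each control period).
- bot.camera(name): name is "scene" or "top" or "wrist"; returns a dict with "pixels" (400x640x3 uint8, red, green, blue), "camera_matrix" (3x3 intrinsics, pixels), "extrinsics" (4x4, takes a point from world to camera coordinates); the wrist camera has in their place "T_tool_cam" (4x4, takes a point from camera to tool coordinates, whose origin is the TCP and whose axes are the flange's). Camera axes: x right, y down, z forward; pixel columns grow to the right and rows downward; lengths in m; the calibration is good to about 2 mm. A picture is of the moment at which its call begins: read the wrist's pose just before it. There is no depth.
- bot.job_done(): hands the job in; it is judged then, once.
Trained networks look in the newest picture that a camera, given by its name, has taken for a name from the list of things; names that differ only in an ending like _2 or _b are one class to them, and where a whole thing is asked for, a point or a joint stands for the part that bears it (a point fixed in the world has none). Each returns a list of dicts, best first, with "score" (0 to 1); they miss things now and then, are a little off and sometimes report something else, mostly with a low value. They report only what shows in the picture. A call takes as long as a camera call. They do not tell look-alikes from the thing itself.
- bot.look_for(camera, thing): "centre" ([column, row] as shares, 0 to 1, of the picture: columns of its width, rows of its height, amid what is visible of it).
- bot.place_of(camera, thing): "centre" ([column, row] as shares, 0 to 1, of the picture: columns of its width, rows of its height: a listed point, or the origin of a listed thing).
The state is a dict: "clock": time; "joint_pos": joint angles; "joint_vel": joint speeds; "tau": joint torques, N m; "eef_pos": TCP position; "tool_rot": TCP orientation; "ft_force": force on the tool from outside, world axes, zero at the start; "ft_torque": the same for the moment, N m; "grip_width": finger opening in m; "grasp_force": force on a finger pad.
Only numpy, scipy, OpenCV 4.12 (cv2) and the standard library are available. Lean on these libraries where they do the work, as an engineer would, in place of code of your own. Each camera call takes 0.05 s, during which the arm holds its last target. There are 200 camera calls.

## Working session

There is one attempt and no reset: what is moved stays moved. The work goes in short steps, Python scripts to look and compute and a shell command to move; the robot and the scene stay as the last step left them, time stands still between calls to the robot, and variables do not carry over. Pictures are saved under pics/ and viewed, at most 10 in all, crops included, and the job is handed in when it is done.

```bash
mkdir -p pics
cat > h.py <<'E'
import numpy as np, cv2
from workcell import bot
def snap(n,f=None):
    c=bot.camera(n)
    if f: cv2.imwrite('pics/'+f,c['pixels'][:,:,::-1])
    return c
def PM(c): return np.array(c['camera_matrix'])@np.array(c['extrinsics'])[:3]
def proj(c,p):
    q=PM(c)@np.append(p,1); return q[:2]/q[2]
def onz(c,uv,z):
    P=PM(c);A=np.c_[P[:,0],P[:,1],-np.array([uv[0],uv[1],1])]
    return np.linalg.solve(A,-(P[:,2]*z+P[:,3]))[:2]
def tri(c1,u1,c2,u2):
    X=cv2.triangulatePoints(PM(c1),PM(c2),np.array(u1,float).reshape(2,1),np.array(u2,float).reshape(2,1)).ravel();return X[:3]/X[3]
E
python3 - <<'E'
from h import *
np.set_printoptions(precision=4,suppress=True)
cs={n:snap(n,n+'0.png') for n in('top','scene')}
for n,c in cs.items():
    E=np.array(c['extrinsics']);print(n,'campos',-E[:3,:3].T@E[:3,3])
for t in ['rack','green_bottle','yellow_bottle','clay_pot','black_pot','seed_tin','mug','bench_brush','spray_jar','clay_saucer']:
    for n,c in cs.items():
        for r in bot.place_of(n,t)[:3]:
            uv=np.array(r['centre'])*[640,400]
            print(t,n,round(r['score'],2),uv,onz(c,uv,0.008))
o=bot.get_obs();print(o['eef_pos'],o['tool_rot'],o['ft_force'],o['clock'])
E
```

```text
top campos [0.4581 0.04   1.1151]
scene campos [1.4845 1.0166 0.9728]
rack top 0.95 [341.888 239.6  ] [ 0.4821 -0.0373]
rack top 0.69 [341.184 235.32 ] [ 0.4936 -0.0354]
rack scene 0.94 [326.976 193.2  ] [ 0.5146 -0.0158]
rack scene 0.67 [239.488 194.4  ] [ 0.7384 -0.1935]
green_bottle top 0.97 [313.6  236.68] [0.4895 0.0388]
green_bottle scene 0.66 [348.224 189.2  ] [0.4443 0.012 ]
yellow_bottle top 0.76 [367.872 232.6  ] [ 0.5013 -0.1074]
yellow_bottle scene 0.98 [309.632 174.68 ] [ 0.4843 -0.1389]
clay_pot top 0.98 [342.016 237.32 ] [ 0.4882 -0.0376]
clay_pot scene 0.87 [324.672 193.52 ] [ 0.5217 -0.0193]
black_pot top 0.87 [419.52 230.12] [ 0.5088 -0.2476]
black_pot top 0.85 [466.112 241.4  ] [ 0.4791 -0.3734]
black_pot top 0.63 [461.184 201.68 ] [ 0.587  -0.3639]
black_pot scene 0.83 [248.192 163.32 ] [ 0.6037 -0.3367]
black_pot scene 0.77 [269.504 152.8  ] [ 0.5    -0.3486]
black_pot scene 0.72 [283.008 168.12 ] [ 0.5284 -0.2318]
seed_tin top 0.72 [263.424 250.   ] [0.4534 0.1723]
seed_tin scene 0.66 [382.784 212.   ] [0.4503 0.174 ]
mug top 0.79 [253.12 146.68] [0.735  0.2068]
mug top 0.68 [313.28 238.6 ] [0.4844 0.0396]
mug scene 0.61 [321.408 255.2  ] [0.7334 0.2027]
bench_brush top 0.88 [406.208 149.4  ] [ 0.7316 -0.2158]
bench_brush top 0.39 [368.192 235.32 ] [ 0.494  -0.1082]
bench_brush scene 0.83 [241.6  192.68] [ 0.7275 -0.1974]
spray_jar top 0.61 [307.584 140.68 ] [0.7535 0.0573]
spray_jar scene 0.87 [277.376 238.32 ] [0.782  0.0645]
clay_saucer top 0.7 [166.272 277.4  ] [0.3806 0.4258]
clay_saucer top 0.6 [262.592 250.4  ] [0.4523 0.1745]
clay_saucer scene 0.75 [464.128 242.   ] [0.3767 0.4279]
clay_saucer scene 0.72 [237.12 192.6 ] [ 0.7385 -0.2071]
[ 0.2033 -0.4568  0.2313] [0.9782 0.2079 0.     0.    ] [-0.2084  0.1911 -0.8708] 1.1
```

View pics/top0.png

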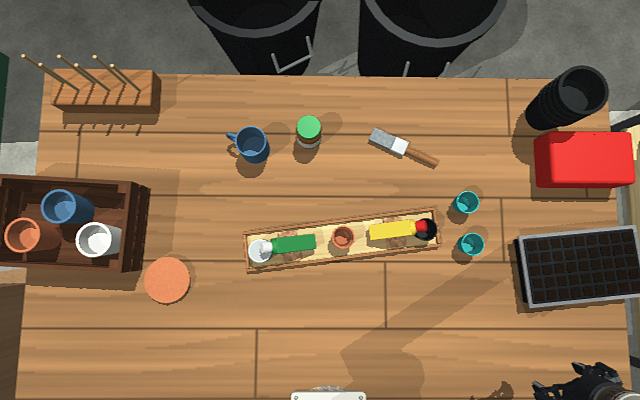

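View pics/scene0.png

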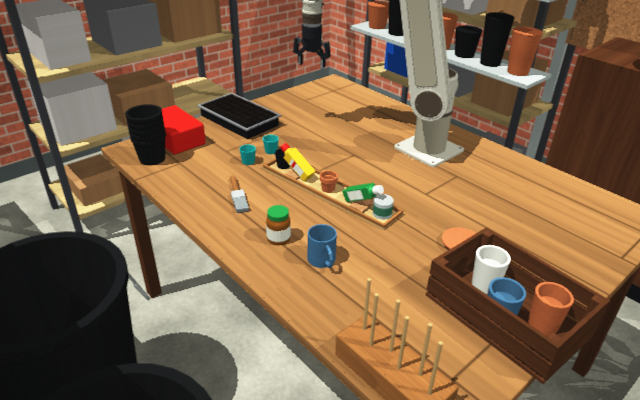

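Top view: the green bottle (cap at 260,250) leans on the tin at the +y end, and the yellow one (cap at 425,228) leans on the black pot at the -y end. The clay pot is in the middle at (342,237). The teal pots at (467,203) and (471,243) are look-alikes. The scene view agrees.

Run:
```python
from h import *
np.set_printoptions(precision=4,suppress=True)
a,b=snap('top'),snap('scene')
pick={'rack':(0,0),'green_bottle':(0,0),'yellow_bottle':(0,0),'clay_pot':(0,0),'black_pot':(0,2),'seed_tin':(0,0)}
X={}
for t,(i,j) in pick.items():
    A=bot.place_of('top',t);B=bot.place_of('scene',t)
    A=min(A,key=lambda r:abs(np.array(r['centre'])@[640,0]-dict(rack=342,green_bottle=313,yellow_bottle=368,clay_pot=342,black_pot=420,seed_tin=263)[t]))
    B=min(B,key=lambda r:abs(np.array(r['centre'])@[640,0]-dict(rack=327,green_bottle=348,yellow_bottle=310,clay_pot=325,black_pot=283,seed_tin=383)[t]))
    X[t]=tri(a,np.array(A['centre'])*[640,400],b,np.array(B['centre'])*[640,400]);print(t,X[t])
d=X['seed_tin']-X['black_pot'];yaw=np.arctan2(-d[0],d[1]);print('yaw',yaw,np.linalg.norm(d))
# rack outline in the top picture: rails/floor segmentation
im=a['pixels'];hsv=cv2.cvtColor(im,cv2.COLOR_RGB2HSV)
print(im[225:275:3,290].tolist()); print(im[200:260:3,395].tolist())
c=bot.camera('wrist');print(np.array(c['T_tool_cam']),np.array(c['camera_matrix']))
```

```text
rack [ 0.4798 -0.0411 -0.0254]Traceback (most recent call last):
  File "<stdin>", line 9, in <module>
ValueError: min() iterable argument is empty
```

```bash
python3 -m creep '[0.03,0.02,0.03,0.12,0.085,0.06,0.05,0.05,0.24,0.085,0.09,0.08,0.07,0.36,0.085,0.12,0.11,0.09,0.48,0.085,0.15,0.14,0.10,0.60,0.085,0.18,0.17,0.10,0.72,0.085,0.21,0.20,0.10,0.84,0.085,0.24,0.22,0.10,0.96,0.085,0.26,0.24,0.10,1.08,0.085,0.28,0.26,0.10,1.20,0.085]'
python3 - <<'E'
from h import *
np.set_printoptions(precision=4,suppress=True)
o=bot.get_obs();print(o['eef_pos'],o['tool_rot'],o['ft_force'],o['joint_pos'])
c=snap('wrist','w1.png');print(np.array(c['T_tool_cam']),np.array(c['camera_matrix']))
for t in ['yellow_bottle','black_pot','clay_pot','rack']:
    print(t,[(round(r['score'],2),np.array(r['centre'])*[640,400]) for r in bot.place_of('wrist',t)[:2]])
E
```

```text
clock: 2.23
eef_pos: [0.4854, -0.1945, 0.3314]
tool_rot: [0.687, 0.727, 0.0, 0.0]
ft_force: [0.4, 0.1, 0.2]
grip_width: 0.0852
grasp_force: 0.0
[ 0.4854 -0.1945  0.3314] [0.6871 0.7265 0.0004 0.0003] [0.4118 0.0759 0.1926] [-0.3814  0.27    0.3011  1.6009  0.0005  1.1337]
[[ 0.0008 -0.9513 -0.3082  0.0791]
 [ 1.      0.001  -0.0002  0.    ]
 [ 0.0005 -0.3082  0.9513 -0.1426]
 [ 0.      0.      0.      1.    ]] [[278.0309   0.     319.4888]
 [  0.     278.0309 203.2289]
 [  0.       0.       1.    ]]
yellow_bottle [(0.79, array([336.576, 113.   ]))]
black_pot [(0.89, array([330.816, 193.92 ])), (0.7, array([364.608, 253.4  ]))]
clay_pot [(0.64, array([329.6 ,  55.52]))]
rack [(0.6, array([327.616,  57.48 ]))]
```

View pics/w1.png

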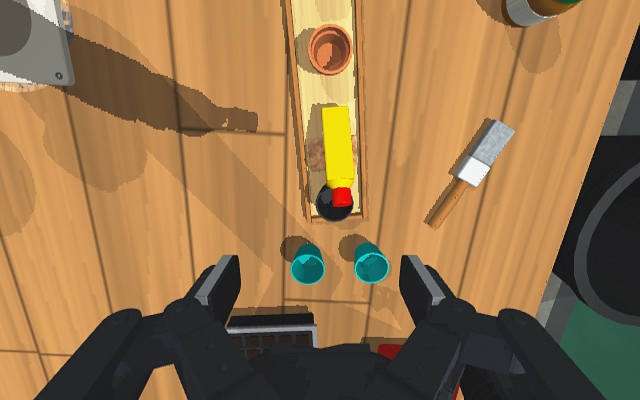

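Wrist view: yellow bottle body spans (337,107)-(340,185) with its cap at (342,197) over the black pot (335,203). The clay pot is at (330,50) and the cork pad around (330,155). I'll enlarge it to pick out rack edges.

```bash
cat >> h.py <<'E'
from scipy.spatial.transform import Rotation as R
def wsnap(f=None):
    o=bot.get_obs();T=np.eye(4);T[:3,:3]=R.from_quat(o['tool_rot']).as_matrix();T[:3,3]=o['eef_pos']
    c=snap('wrist',f);c['extrinsics']=np.linalg.inv(T@np.array(c['T_tool_cam']));return c
def wpose(f=None): return wsnap(f)
E
python3 - <<'E'
from h import *
import pickle
np.set_printoptions(precision=4,suppress=True)
c=wsnap();pickle.dump({k:np.array(v) for k,v in c.items() if k in('pixels','camera_matrix','extrinsics')},open('w1.pkl','wb'))
for t in ['black_pot','clay_pot','yellow_bottle']:
    for r in bot.place_of('wrist',t)[:1]:
        uv=np.array(r['centre'])*[640,400];print(t,uv,onz(c,uv,.008 if 'pot' in t else .025))
im=c['pixels'][:,:,::-1][20:230,265:395];im=cv2.resize(im,None,fx=2.8*1.0,fy=2.8,interpolation=cv2.INTER_CUBIC)
# draw the first-guess rack model over it
cen=np.array([.4845,-.038]);yaw=.131
def W(x,y,z): return np.array([cen[0]+x*np.cos(yaw)-y*np.sin(yaw),cen[1]+x*np.sin(yaw)+y*np.cos(yaw),z])
def pix(p): return tuple(int(v) for v in ((proj(c,p)-[265,20]+.5)*2.8))
im2=im.copy()
for x in(-.053,.053): cv2.line(im2,pix(W(x,-.26,.02)),pix(W(x,.0,.02)),(255,0,0),1)
cv2.line(im2,pix(W(-.053,-.26,.02)),pix(W(.053,-.26,.02)),(255,0,0),1)
q=[(-.04,-.167),(.04,-.167),(.04,-.117),(-.04,-.117)]
for i in range(4): cv2.line(im2,pix(W(*q[i],.014)),pix(W(*q[(i+1)%4],.014)),(255,0,255),1)
cv2.imwrite('pics/w1c.png',np.hstack([im,im2]))
E
```

```text
black_pot [367.872 247.68 ] [ 0.5799 -0.351 ]
clay_pot [330.304  57.8  ] [ 0.4912 -0.038 ]
yellow_bottle [334.592 112.48 ] [ 0.5019 -0.1159]
```

View pics/w1c.png

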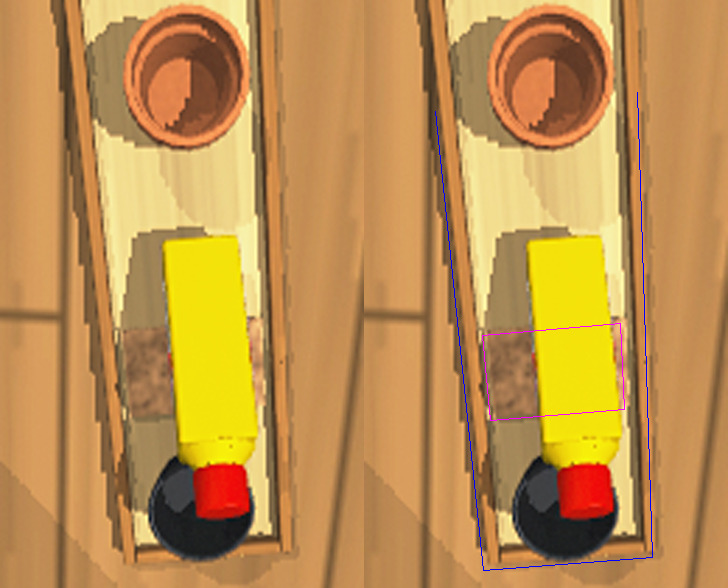

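Crop: the yellow body's upper face has corners (164,240),(240,236),(257,436),(180,440). The cork pad spans x 122-265, y 318-418. The rack's near corners are at about (127,562) and (295,548), so my guess needs a shift of a few mm.

Run:
```python
from h import *
import pickle
np.set_printoptions(precision=4,suppress=True)
c=pickle.load(open('w1.pkl','rb'))
f=lambda p,z: onz(c,np.array(p)/2.8+[265,20]-.5,z)
a=[f((164,240),.0423),f((240,236),.0423),f((257,436),.100),f((180,440),.100)]
print('face',np.array(a)); w0=np.linalg.norm(a[0]-a[1]);w1=np.linalg.norm(a[2]-a[3]);m0=(a[0]+a[1])/2;m1=(a[2]+a[3])/2
print('widths',w0,w1,'len',np.linalg.norm(m1-m0),'expect .096; yaw',np.arctan2((m0-m1)[0]*-1,(m0-m1)[1]))
d=(m1-m0)/np.linalg.norm(m1-m0)
S=m0+d*0.020*.515  # underside centre
for s in(.095,.098,.1): print('grasp',s,S+d*s*.857,'z',.0251+s*.515)
for n,p,z in [('railL',(127,562),.02),('railR',(295,548),.02),('railL@112',(69,112),.02),('railR@93',(278,93),.02)]: print(n,f(p,z))
for z in(.01,.014,.02): print('pad',z,[f(p,z) for p in((122,330),(130,419),(262,319),(267,404))])
# triangulate with the top view: bottle bits
a_=snap('top')
print(proj(a_,np.append(m1,.1)),proj(a_,np.append(m0,.0423)))
im=a_['pixels'];hsv=cv2.cvtColor(im,cv2.COLOR_RGB2HSV);k=(abs(hsv[...,0].astype(int)-28)<5)&(hsv[...,1]>225)&(hsv[...,2]>180);k[:200]=0;k[250:]=0
ys,xs=np.nonzero(k[:,360:440]);print(xs.min()+360,xs.max()+360,ys.min(),ys.max(),len(xs))
```

```text
face [[ 0.4835 -0.1067]
 [ 0.523  -0.1028]
 [ 0.5331 -0.1962]
 [ 0.4956 -0.2   ]]
widths 0.03970781020728056 0.037651707926339914 len 0.0940244643527043 expect .096; yaw 0.11786877139801578
grasp 0.095 [ 0.5141 -0.1958] z 0.07402500000000001
grasp 0.098 [ 0.5144 -0.1984] z 0.07557
grasp 0.1 [ 0.5146 -0.2001] z 0.0766
railL [ 0.4705 -0.2968]
railR [ 0.5744 -0.2824]
railL@112 [ 0.4306 -0.0452]
railR@93 [ 0.5393 -0.0311]
pad 0.01 [array([ 0.462 , -0.1563]), array([ 0.4687, -0.2084]), array([ 0.5428, -0.1462]), array([ 0.5502, -0.1953])]
pad 0.014 [array([ 0.4622, -0.156 ]), array([ 0.4688, -0.2076]), array([ 0.5422, -0.1459]), array([ 0.5496, -0.1947])]
pad 0.02 [array([ 0.4624, -0.1555]), array([ 0.4689, -0.2064]), array([ 0.5414, -0.1456]), array([ 0.5487, -0.1937])]
[409.1828 226.11  ] [368.5777 231.3205]Traceback (most recent call last):
  File "<stdin>", line 18, in <module>
    return umr_minimum(a, axis, None, out, keepdims, initial, where)
ValueError: zero-size array to reduction operation minimum which has no identity
```

```bash
python3 -m creep '[0.01,-0.002,-0.03,0.04,0.085,0.029,-0.004,-0.06,0.08,0.085,0.029,-0.004,-0.10,0.08,0.085,0.029,-0.004,-0.14,0.08,0.085,0.029,-0.004,-0.18,0.08,0.085,0.029,-0.004,-0.21,0.08,0.085,0.029,-0.004,-0.24,0.08,0.085,0.029,-0.004,-0.26,0.08,0.085,0.029,-0.004,-0.276,0.08,0.085,0.029,-0.004,-0.276,0.08,0.085]'
python3 -c "
from h import *
wsnap('w2.png')"
```

```text
clock: 3.57
eef_pos: [0.509, -0.2005, 0.0517]
tool_rot: [0.661, 0.75, -0.001, -0.003]
ft_force: [-0.8, -0.3, -0.2]
grip_width: 0.085
grasp_force: 0.0
```

View pics/w2.png

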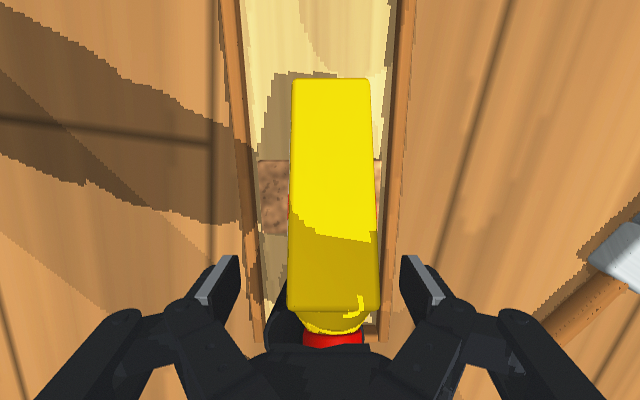

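The bottle lies between the pads, about 13 px (5 mm) right of the middle, and its body end at row 308 is just past the pads. I'll shift slightly and close.

```bash
python3 -m creep '[0.003,0.001,0.002,0,0.085,0.003,0.001,0.002,0,0.085,0.003,0.001,0.002,0,0.03,0.003,0.001,0.002,0,0.03,0.003,0.001,0.002,0,0.03,0.003,0.001,0.002,0,0.03,0.003,0.001,0.002,0,0.03,0.003,0.001,0.002,0,0.03,0.003,0.001,0.002,0,0.03]'
```

```text
clock: 4.37
eef_pos: [0.5158, -0.1997, 0.0579]
tool_rot: [0.66, 0.751, 0.0, 0.0]
ft_force: [0.6, 0.6, 4.5]
grip_width: 0.0396
grasp_force: 60.4
```

```bash
python3 -m creep '[0,0.003,0.01,0,0.03,-0.001,0.006,0.02,0,0.03,-0.002,0.012,0.03,0,0.03,-0.003,0.018,0.04,0,0.03,-0.003,0.022,0.05,0,0.03,-0.003,0.025,0.06,0,0.03,-0.003,0.025,0.06,0,0.03,-0.003,0.025,0.06,0,0.03]'
python3 -c "
from h import *
wsnap('w3.png');snap('scene','s3.png')
a=cv2.imread('pics/w3.png');b=cv2.imread('pics/s3.png')[110:230,240:420]
b=cv2.resize(b,(600,400),interpolation=cv2.INTER_CUBIC)
cv2.imwrite('pics/m3.png',cv2.resize(np.hstack([a[:,150:490],b]),(752,320)))"
```

```text
clock: 5.03
eef_pos: [0.5131, -0.1748, 0.1184]
tool_rot: [0.66, 0.751, 0.0, 0.001]
ft_force: [-0.4, 0.8, -3.2]
grip_width: 0.039
grasp_force: 61.3
```

View pics/m3.png

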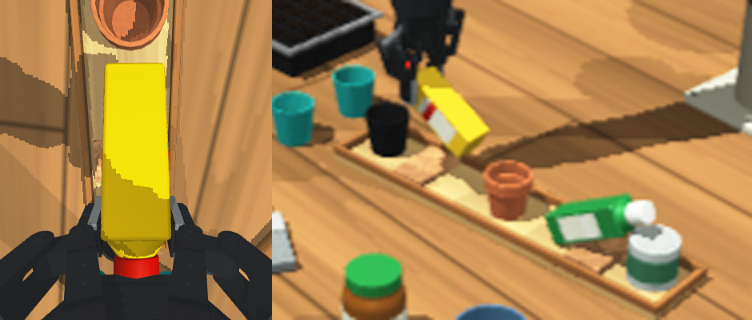

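The bottle stayed at about 31°, so 60 N of grip blocks the pivot. I'll put it back on its original supports and see whether a nearly matching opening command gives a lighter grip that lets it turn.

```bash
python3 -m creep '[0,-0.005,-0.012,0,0.03,0.001,-0.012,-0.024,0,0.03,0.002,-0.019,-0.036,0,0.03,0.003,-0.025,-0.048,0,0.03,0.003,-0.025,-0.056,0,0.03,0.003,-0.025,-0.059,0,0.03,0.003,-0.025,-0.059,0,0.03]'
python3 -m creep '[0,0,0,0,0.038,0,0,0,0,0.038,0,0,0,0,0.038]'
python3 -m creep '[0,0,0,0,0.039,0,0,0,0,0.039]'
python3 -m creep '[0,0,0,0,0.0395,0,0,0,0,0.0395]'
```

```text
clock: 5.72
eef_pos: [0.5151, -0.2001, 0.0582]
tool_rot: [0.661, 0.751, -0.0, -0.0]
ft_force: [-0.0, 1.0, -0.4]
grip_width: 0.0393
grasp_force: 61.6
clock: 5.97
eef_pos: [0.5153, -0.1998, 0.0582]
tool_rot: [0.66, 0.751, -0.0, -0.0]
ft_force: [-0.0, 0.2, -0.8]
grip_width: 0.0393
grasp_force: 61.6
clock: 6.13
eef_pos: [0.5153, -0.1998, 0.0582]
tool_rot: [0.66, 0.751, -0.0, -0.0]
ft_force: [0.0, 0.1, -1.2]
grip_width: 0.0395
grasp_force: 61.6
clock: 6.3
eef_pos: [0.5153, -0.1997, 0.0581]
tool_rot: [0.66, 0.751, -0.0, -0.0]
ft_force: [-0.6, 0.5, -2.0]
grip_width: 0.0396
grasp_force: 33.0
```

The grip force does follow the opening command.

```bash
python3 -m creep '[0,0,0,0,0.0397,0,0,0,0,0.0397]'
python3 -m creep '[0,0,0,0,0.0399,0,0,0,0,0.0399]'
```

```text
clock: 6.47
eef_pos: [0.5153, -0.1998, 0.0582]
tool_rot: [0.66, 0.751, -0.0, -0.0]
ft_force: [-0.9, 0.5, -2.4]
grip_width: 0.0398
grasp_force: 20.8
clock: 6.63
eef_pos: [0.5153, -0.1997, 0.0582]
tool_rot: [0.66, 0.751, 0.0, -0.0]
ft_force: [-0.3, 0.4, -1.5]
grip_width: 0.0399
grasp_force: 9.9
```

```bash
python3 -m creep '[0,0.004,0.006,0,0.0399,-0.001,0.008,0.012,0,0.0399,-0.001,0.012,0.018,0,0.0399,-0.002,0.016,0.024,0,0.0399,-0.003,0.020,0.030,0,0.0399,-0.003,0.024,0.035,0,0.0399,-0.003,0.025,0.04,0,0.0399,-0.003,0.025,0.045,0,0.0399,-0.003,0.025,0.045,0,0.0399,-0.003,0.025,0.045,0,0.0399]'
python3 -c "
from h import *
wsnap('w4.png');snap('scene','s4.png')
a=cv2.imread('pics/w4.png');b=cv2.imread('pics/s4.png')[110:230,240:420]
b=cv2.resize(b,(600,400),interpolation=cv2.INTER_CUBIC)
cv2.imwrite('pics/m4.png',cv2.resize(np.hstack([a[:,150:490],b]),(752,320)))"
```

```text
clock: 7.47
eef_pos: [0.5127, -0.175, 0.1037]
tool_rot: [0.66, 0.751, 0.0, 0.0]
ft_force: [0.5, -0.8, -3.3]
grip_width: 0.0399
grasp_force: 4.2
```

View pics/m4.png

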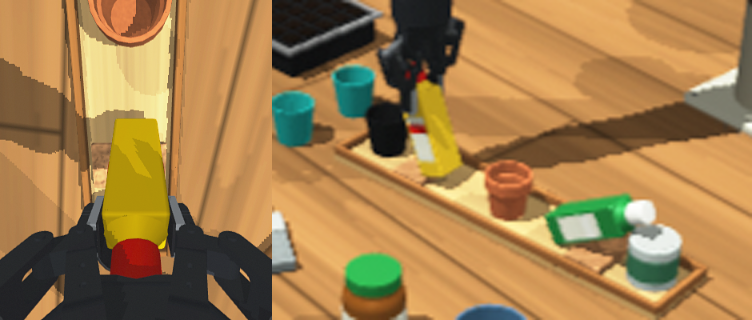

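Pivoting works with the light grip: the bottle now hangs about 25° from vertical and is slipping no further. I'll firm the grip slightly, shift outward, then lower until the bottom corner touches the pad.

```bash
python3 -m creep '[0,0,0,0,0.0397,-0.001,-0.005,0,0,0.0397,-0.002,-0.010,0,0,0.0397,-0.003,-0.015,0,0,0.0397,-0.003,-0.020,0,0,0.0397,-0.003,-0.025,0,0,0.0397,-0.003,-0.025,0,0,0.0397]'
python3 -m creep '[0,0,-0.002,0,0.0397,0,0,-0.004,0,0.0397,0,0,-0.006,0,0.0397,0,0,-0.006,0,0.0397]'
```

```text
clock: 8.15
eef_pos: [0.5093, -0.2013, 0.1032]
tool_rot: [0.661, 0.75, -0.0, 0.0]
ft_force: [-0.4, 0.3, -2.6]
grip_width: 0.0397
grasp_force: 8.5
clock: 8.48
eef_pos: [0.5111, -0.2025, 0.1018]
tool_rot: [0.661, 0.751, -0.001, 0.004]
ft_force: [-4.2, -3.1, 18.2]
grip_width: 0.0398
grasp_force: 19.4
```

Run:
```python
from h import *
np.set_printoptions(precision=4,suppress=True)
c=wsnap('w5.png');o=bot.get_obs();print(o['eef_pos'],o['ft_force'],o['grasp_force'])
s=snap('scene');top=snap('top')
a=s['pixels'][:,:,::-1][120:210,260:360];a=cv2.resize(a,(400,360),interpolation=cv2.INTER_CUBIC)
w=c['pixels'][:,:,::-1][60:330,200:460];w=cv2.resize(w,(390,405))
cv2.imwrite('pics/m5.png',np.hstack([cv2.copyMakeBorder(a,0,45,0,0,0),w]))
```

```text
[ 0.511  -0.2024  0.1018] [-4.7305 -2.7562 17.9681] 19.36712622642517
```

View pics/m5.png

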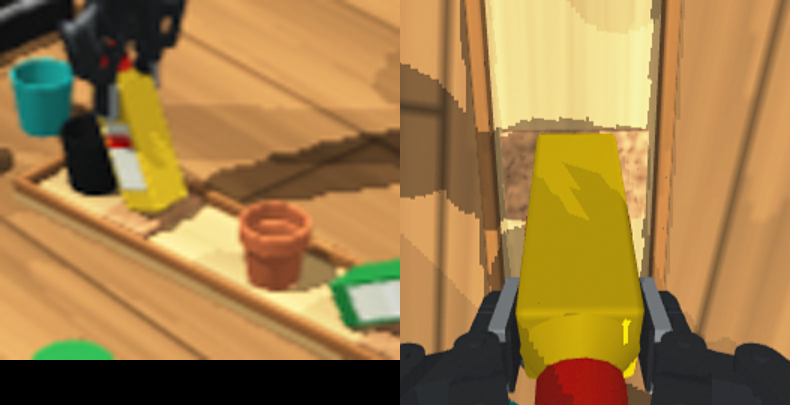

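The bottom corner is on the pad at TCP z≈0.102, with the lower face clear of the black pot. I'll ease off and tip it upright by moving the grip inward along an arc about that corner.

```bash
python3 -m creep '[0,0,0.002,0,0.0397,-0.001,0.004,0.0035,0,0.0397,-0.001,0.008,0.0038,0,0.0397,-0.002,0.012,0.0044,0,0.0397,-0.002,0.016,0.0048,0,0.0397,-0.003,0.020,0.005,0,0.0397,-0.003,0.020,0.005,0,0.0397]'
```

```text
clock: 9.22
eef_pos: [0.5064, -0.1785, 0.1022]
tool_rot: [0.66, 0.751, 0.0, -0.0]
ft_force: [-0.2, 1.1, 2.6]
grip_width: 0.0397
grasp_force: 9.6
```

```bash
python3 -m creep '[-0.001,0.004,0,0,0.0397,-0.001,0.008,0,0,0.0397,-0.002,0.012,-0.0005,0,0.0397,-0.002,0.016,-0.001,0,0.0397,-0.003,0.020,-0.002,0,0.0397,-0.003,0.020,-0.002,0,0.0397]'
python3 - <<'E'
from h import *
c=wsnap('w6.png')
s=snap('scene');
a=s['pixels'][:,:,::-1][120:210,260:360];a=cv2.resize(a,(400,360),interpolation=cv2.INTER_CUBIC)
w=c['pixels'][:,:,::-1][60:330,200:460];w=cv2.resize(w,(390,405))
cv2.imwrite('pics/m6.png',np.hstack([cv2.copyMakeBorder(a,0,45,0,0,0),w]))
E
```

```text
clock: 9.72
eef_pos: [0.5031, -0.1589, 0.1002]
tool_rot: [0.66, 0.751, 0.0, -0.0]
ft_force: [0.6, 0.4, -0.9]
grip_width: 0.0401
grasp_force: 9.0
```

View pics/m6.png

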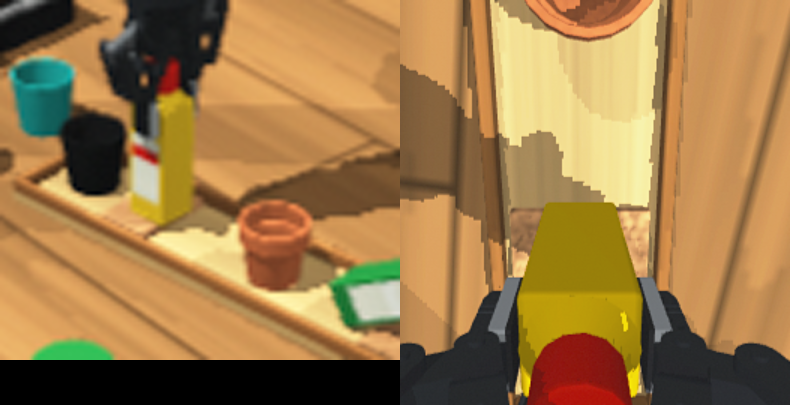

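The yellow bottle stands on the pad near its inboard edge, about upright. I'll work out its tilt and its offset from the pad from this picture.

```bash
cat >> h.py <<'E'
def pnp(c,uv,L=.112,w=.02,z0=0):
    # inboard face corners: bottom-left,bottom-right,top-right,top-left ; face frame x right, z up
    obj=np.array([[-w,0,0],[w,0,0],[w,0,L],[-w,0,L]],float)
    ok,r,t=cv2.solvePnP(obj,np.array(uv,float),np.array(c['camera_matrix']),None,flags=cv2.SOLVEPNP_ITERATIVE)
    Rw=np.array(c['extrinsics'])[:3,:3].T;M=Rw@cv2.Rodrigues(r)[0];p=Rw@(t.ravel()-np.array(c['extrinsics'])[:3,3]);return p,M
E
python3 - <<'E'
from h import *
import pickle
np.set_printoptions(precision=4,suppress=True)
c=wsnap();pickle.dump({k:np.array(v) for k,v in c.items() if k in('pixels','camera_matrix','extrinsics')},open('w6.pkl','wb'))
hsv=cv2.cvtColor(c['pixels'],cv2.COLOR_RGB2HSV).astype(int)
m=(abs(hsv[...,0]-27)<5)&(hsv[...,1]>235)
for r in range(190,270,4):
    x=np.nonzero(m[r,240:400])[0]+240
    print(r,(x.min(),x.max(),len(x)) if len(x) else None,c['pixels'][r,320],c['pixels'][r,283],c['pixels'][r,362])
print(c['pixels'][192:204,283].tolist()); print(c['pixels'][192:204,355].tolist()); print(c['pixels'][203,262:300:2].tolist()); print(c['pixels'][203,345:380:2].tolist())
uv=[(296.7,195.3),(343.3,195.3),(360,254.7),(278.7,254.7)]
p,M=pnp(c,uv);print('p',p,'\n',M)
for z in(.016,.019,.022): print(z,onz(c,(274.7,199),z),onz(c,(365.3,198.7),z))
E
```

```text
190 None [153 127  83] [168 139  90] [247 237 163]
194 None [153 127  55] [168 139  92] [247 237 164]
198 (np.int64(296), np.int64(343), 48) [152 126  10] [161 126  83] [132  99  67]
202 (np.int64(295), np.int64(344), 50) [152 125  10] [176 128  86] [247 214 137]
206 (np.int64(294), np.int64(345), 52) [152 126  10] [166 121  81] [246 217 140]
210 (np.int64(293), np.int64(346), 54) [153 128  10] [139 102  68] [244 205 132]
214 (np.int64(291), np.int64(347), 57) [152 128  10] [152 111  74] [234 177 116]
218 (np.int64(290), np.int64(349), 60) [152 127  10] [159 118  79] [236 182 118]
222 (np.int64(289), np.int64(350), 62) [151 127  10] [146 108  71] [228 173 113]
226 (np.int64(288), np.int64(351), 64) [152 127  10] [133  97  67] [219 160 105]
230 (np.int64(287), np.int64(352), 66) [153 128  10] [236 183 119] [215 153 101]
234 (np.int64(285), np.int64(353), 69) [152 127  10] [248 219 146] [240 191 124]
238 (np.int64(284), np.int64(354), 71) [152 127  10] [250 207 136] [232 178 114]
242 (np.int64(283), np.int64(356), 74) [153 128  10] [145 121   0] [210 151  99]
246 (np.int64(282), np.int
[... 972 characters left out ...]
0, 88], [170, 124, 83], [168, 121, 82], [162, 120, 79], [166, 120, 82], [179, 131, 86], [187, 136, 90], [183, 133, 88], [152, 116, 60], [153, 127, 9], [152, 127, 10]]
[[194, 150, 51], [237, 184, 117], [244, 204, 131], [246, 214, 137], [224, 166, 107], [223, 164, 107], [223, 164, 108], [235, 181, 118], [246, 214, 137], [247, 225, 150], [249, 234, 160], [170, 140, 91], [168, 140, 89], [83, 55, 34], [123, 85, 49], [199, 135, 72], [202, 135, 75], [200, 133, 73]]
p [ 0.5021 -0.1484  0.0089] 
 [[ 0.9914 -0.1311 -0.0065]
 [ 0.1312  0.9912  0.0198]
 [ 0.0039 -0.0205  0.9998]]
0.016 [ 0.464  -0.1546] [ 0.5406 -0.1443]
0.019 [ 0.4644 -0.1536] [ 0.5399 -0.1435]
0.022 [ 0.4648 -0.1526] [ 0.5393 -0.1427]
```

Tilt is about 1°, and yaw is within 1° of the rack. The bottle centre lies about 8.5 mm inboard of the pad centre. I'll firm the grip, lift 4 mm, shift outward and lower gently.

```bash
python3 -m creep '[0,0,0,0,0.0385,0,0,0,0,0.0385,0,0,0.004,0,0.0385,0.0005,-0.004,0.005,0.006,0.0385,0.001,-0.0085,0.005,0.012,0.0385,0.001,-0.0085,0.003,0.012,0.0385,0.001,-0.0085,0.002,0.012,0.0385,0.001,-0.0085,0.002,0.012,0.0385]'
python3 -m creep '[0,0,-0.0005,0,0.0385,0,0,-0.001,0,0.0385,0,0,-0.001,0,0.0385]'
```

```text
clock: 10.53
eef_pos: [0.5038, -0.1684, 0.1016]
tool_rot: [0.656, 0.755, -0.0, -0.001]
ft_force: [0.6, 0.2, -4.1]
grip_width: 0.0394
grasp_force: 42.7
clock: 10.78
eef_pos: [0.5042, -0.1682, 0.1011]
tool_rot: [0.656, 0.755, -0.0, -0.0]
ft_force: [-0.2, 0.9, -2.9]
grip_width: 0.0393
grasp_force: 42.7
```

```bash
python3 -m creep '[0,0,-0.0005,0,0.0385,0,0,-0.001,0,0.0385,0,0,-0.001,0,0.0385]'
python3 -m creep '[0,0,-0.0005,0,0.0385,0,0,-0.0005,0,0.0385]'
```

```text
clock: 11.03
eef_pos: [0.5044, -0.1682, 0.1004]
tool_rot: [0.656, 0.755, 0.0, 0.0]
ft_force: [1.0, 0.6, -2.8]
grip_width: 0.0395
grasp_force: 42.7
clock: 11.2
eef_pos: [0.5045, -0.1683, 0.1004]
tool_rot: [0.656, 0.755, 0.0, 0.0]
ft_force: [-0.8, -0.3, 0.9]
grip_width: 0.0392
grasp_force: 43.2
```

```bash
python3 -m creep '[0,0,0,0,0.0396,0,0,0,0,0.0398,0,0,0,0,0.04,0,0,0,0,0.0405,0,0,0,0,0.045,0,0,0,0,0.06,0,0,0,0,0.085,0,0,0,0,0.085,0,0,0,0,0.085]'
python3 -m creep '[0,0,0.02,0,0.085,0,0,0.05,0,0.085,0,0,0.08,0,0.085,0,0,0.11,0,0.085,0,0.03,0.14,0,0.085,0,0.06,0.16,0,0.085,0,0.09,0.16,0,0.085,0,0.09,0.16,0,0.085]'
python3 - <<'E'
from h import *
import pickle
np.set_printoptions(precision=4,suppress=True)
c=wsnap('w7.png');pickle.dump({k:np.array(v) for k,v in c.items() if k in('pixels','camera_matrix','extrinsics')},open('w7.pkl','wb'))
for p in [(.5055,-.1735,.02),(.5055,-.1735,.16)]: print(proj(c,p))
hsv=cv2.cvtColor(c['pixels'],cv2.COLOR_RGB2HSV).astype(int)
m=(abs(hsv[...,0]-27)<5)&(hsv[...,1]>225)
for r in range(100,400,6):
    x=np.nonzero(m[r])[0]
    if len(x)>3: print(r,x.min(),x.max(),len(x),c['pixels'][r,(x.min()+x.max())//2])
s=snap('scene');hs=cv2.cvtColor(s['pixels'],cv2.COLOR_RGB2HSV).astype(int)
m=(abs(hs[...,0]-27)<5)&(hs[...,1]>225);m[:,:240]=0;m[:,360:]=0
for r in range(100,200,6):
    x=np.nonzero(m[r])[0]
    if len(x)>3: print('s',r,x.min(),x.max())
E
```

```text
clock: 11.95
eef_pos: [0.5044, -0.1683, 0.0998]
tool_rot: [0.656, 0.755, 0.0, 0.0]
ft_force: [-1.0, -0.6, 1.0]
grip_width: 0.085
grasp_force: 0.0
clock: 12.62
eef_pos: [0.5052, -0.0743, 0.262]
tool_rot: [0.654, 0.756, 0.002, 0.001]
ft_force: [-0.4, -0.4, -0.1]
grip_width: 0.0845
grasp_force: 0.0
[309.4919 236.5503]
[305.3805 293.648 ]
226 296 322 27 [146 122   9]
232 295 322 28 [146 121  10]
238 294 322 29 [145 121  10]
244 293 322 30 [146 122  10]
250 292 323 32 [146 123  10]
256 290 323 34 [148 123  10]
262 289 323 35 [229 197  10]
268 290 323 34 [178 147  10]
274 290 323 17 [136  20  16]
280 290 323 9 [137  21  13]
286 290 323 7 [246  26  10]
```

```bash
cat >> h.py <<'E'
def rect(c,cen,yaw,z,n=140):
    # 1 mm grid over the rack frame, +-n/2 mm
    g=np.arange(-n//2,n//2+1)/1000.
    X,Y=np.meshgrid(g,g)
    W=np.stack([cen[0]+X*np.cos(yaw)-Y*np.sin(yaw),cen[1]+X*np.sin(yaw)+Y*np.cos(yaw),0*X+z,0*X+1],-1)
    q=W@PM(c).T;uv=(q[...,:2]/q[...,2:]).astype(np.float32)
    return cv2.remap(np.array(c['pixels']),uv[...,0],uv[...,1],cv2.INTER_LINEAR)
def ascii(c,cen,yaw,z,n=140,step=3):
    im=rect(c,cen,yaw,z,n).astype(float);r,g,b=im[...,0],im[...,1],im[...,2]
    ch=np.full(r.shape,'?')
    ch[(g/(r+1)>.79)]='.'   # floor
    ch[(g/(r+1)<=.79)&(b/(r+1)>.57)]='#' # cork
    ch[(g/(r+1)<=.79)&(b/(r+1)<=.57)]='r'
    ch[(b/(r+1)<.2)]='Y'; ch[(r<70)]=' '; ch[(g>r*1.2)]='G'
    for i in range(n,-1,-step): print('%4d '%(i-n//2)+''.join(ch[i,::2]))
E
python3 - <<'E'
from h import *
import pickle
np.set_printoptions(precision=4,suppress=True)
c=pickle.load(open('w7.pkl','rb'))
ascii(c,(.5057,-.1735),.14,.019)
p,M=pnp(c,[(297,224),(322.5,223.5),(324,259),(289,259)]);print(p,M)
E
```

```text
70 rrrrrrrrrrrrrr...........................................rrrrrrrrrrrrrr
  67 rrrrrrrrrrrrrr...........................................rrrrrrrrrrrrrr
  64 rrrrrrrrrrrrrr...........................................rrrrrrrrrrrrrr
  61 rrrrrrrrrrrrrr...........................................rrrrrrrrrrrrrr
  58 rrrrrrrrrrrrrr...........................................rrrrrrrrrrrrrr
  55 rrrrrrrrrrrrrr...........................................rrrrrrrrrrrrrr
  52 rrrrrrrrrrrrrr...........................................rrrrrrrrrrrrrr
  49 rrrrrrrrrrrrrr...........................................rrrrrrrrrrrrrr
  46 rrrrrrrrrrrrrr...........................................rrrrrrrrrrrrrr
  43 rrrrrrrrrrrrrr...........................................rrrrrrrrrrrrrr
  40 rrrrrrrrrrrrrr...........................................rrrrrrrrrrrrrr
  37 rrrrrrrrrrrrrr...........................................rrrrrrrrrrrrrr
  34 rrrrrrrrrrrrrr...........................................rrrrrrrrrrrrrr
  31 rrrrrrrrrrrrrr...........................................rrrrrrrrrrrrrr
  28 rrrrrrrrrrrrrr.....
[... 1924 characters left out ...]
.YYYYYYYYYYYYYYYYYYYYYYYYYYY...........rrrrrrrrrrrrrr
 -50 rrrrrrrrrrrrr......YYYYYYYYYYYYYYYYYYYYYYYYYYY...........rrrrrrrrrrrrrr
 -53 rrrrrrrrrrrrr......YYYYYYYYYYYYYYYYYYYYYYYYYYY...........rrrrrrrrrrrrrr
 -56 rrrrrrrrrrrrr......YYYYYYYYYYYYYYYYYYYYYYYYYYY...........rrrrrrrrrrrrrr
 -59 rrrrrrrrrrrrr......YYYYYYYYYYYYYYYYYYYYYYYYYYY...........rrrrrrrrrrrrrr
 -62 rrrrrrrrrrrrr......YYYYYYYYYYYYYYYYYYYYYYYYYYY...........rrrrrrrrrrrrrr
 -65 rrrrrrrrrrrrr......YYYYYYYYYYYYYYYYYYYYYYYYYYY...........rrrrrrrrrrrrrr
 -68 rrrrrrrrrrrrr......YYYYYYYYYYYYYYYYYYYYYYYYYYY...........rrrrrrrrrrrrrr
[ 0.5034 -0.1579  0.0076] [[ 0.9882 -0.1529 -0.0062]
 [ 0.153   0.9881  0.0153]
 [ 0.0038 -0.0161  0.9999]]
```

Yellow sits within 1-2 mm of its pad's middle (pad rows -24..+26, x ±40; bottle x -20..+19, face at +20), upright and square. Next is green.

```bash
python3 -m creep '[-0.005,0.03,0.02,0,0.085,-0.01,0.06,0.04,0,0.085,-0.02,0.09,0.06,0,0.085,-0.025,0.12,0.07,0,0.085,-0.03,0.15,0.07,0,0.085,-0.035,0.175,0.07,0,0.085,-0.035,0.175,0.07,0,0.085]'
python3 - <<'E'
from h import *
import pickle
np.set_printoptions(precision=4,suppress=True)
c=wsnap('w8.png');pickle.dump({k:np.array(v) for k,v in c.items() if k in('pixels','camera_matrix','extrinsics')},open('w8.pkl','wb'))
for t in ['green_bottle','seed_tin','clay_pot']:
    for r in bot.place_of('wrist',t)[:1]:
        uv=np.array(r['centre'])*[640,400];print(t,uv,onz(c,uv,.025 if 'bottle' in t else .008))
hsv=cv2.cvtColor(c['pixels'],cv2.COLOR_RGB2HSV).astype(int)
m=((hsv[...,0]>50)&(hsv[...,0]<85)&(hsv[...,1]>120)&(hsv[...,2]>40)).astype(np.uint8)
n,l,st,ce=cv2.connectedComponentsWithStats(m);print([(s[:5].tolist()) for s in st[1:] if s[4]>150])
k=[i for i in range(1,n) if st[i,4]>500 ]
for i in k:
    ys,xs=np.nonzero(l==i);print(cv2.minAreaRect(np.c_[xs,ys].astype(np.float32)),np.int32(cv2.approxPolyDP(cv2.convexHull(np.c_[xs,ys]),4,True)).reshape(-1,2).tolist())
ascii(c,(.4661,.1087),.14,.0423,140,4)
E
```

```text
clock: 13.3
eef_pos: [0.4688, 0.0992, 0.3293]
tool_rot: [0.655, 0.756, 0.0, -0.001]
ft_force: [0.3, -0.5, -0.2]
grip_width: 0.0849
grasp_force: 0.0
green_bottle [319.424 200.   ] [0.4768 0.0402]
seed_tin [315.072 113.12 ] [0.45   0.1769]
clay_pot [320.704 237.52 ] [ 0.4902 -0.0356]
[[308, 136, 29, 70, 1768], [493, 211, 48, 41, 1498]]
((322.0, 170.5), (69.0, 28.0), 90.0) [[334, 136], [333, 202], [311, 205], [309, 136]]
((516.5000610351562, 230.0), (41.719295501708984, 44.547725677490234), 45.0) [[540, 225], [536, 240], [520, 250], [506, 249], [493, 236], [496, 221], [512, 211], [526, 212]]
  70 rrrrrrrrrrrrrrr..........................................rrrrrrrrrrrrrr
  66 rrrrrrrrrrrrrrr..........................................rrrrrrrrrrrrrr
  62 rrrrrrrrrrrrrrr..........................................rrrrrrrrrrrrrr
  58 rrrrrrrrrrrrrrr..........................................rrrrrrrrrrrrrr
  54 rrrrrrrrrrrrrrr..........................................rrrrrrrrrrrrrr
  50 rrrrrrrrrrrrrrr..........................................rrrrrrrrrrrrrr
  46 rrrrrrrrrrrrrrr......................
[... 1567 characters left out ...]
rrrrrrr
 -38 rrrrrrrrrrrrrrr............GGGGGGGGGGGGGGGGGGGGG.........rrrrrrrrrrrrrr
 -42 rrrrrrrrrrrrrrr............GGGGGGGGGGGGGGGGGGGGG.........rrrrrrrrrrrrrr
 -46 rrrrrrrrrrrrrrr............GGGGGGGGGGGGGGGGGGGGG........rrrrrrrrrrrrrrr
 -50 rrrrrrrrrrrrrrr............GGGGGGGGGGGGGGGGGGGGG........rrrrrrrrrrrrrrr
 -54 rrrrrrrrrrrrrrr............GGGGGGGGGGGGGGGGGGGGG........rrrrrrrrrrrrrrr
 -58 rrrrrrrrrrrrrrr............GGGGGGGGGGGGGGGGGGGG..........rrrrrrrrrrrrrr
 -62 rrrrrrrrrrrrrrr............GGGGGGGGGGGGGGGGGGGG.........rrrrrrrrrrrrrrr
 -66 rrrrrrrrrrrrrrr............GGGGGGGGGGGGGGGGGGGG.........rrrrrrrrrrrrrrr
 -70 rrrrrrrrrrrrrrr............GGGGGGGGGGGGGGGGGGGG..........rrrrrrrrrrrrrr
```

Run:
```python
from h import *
import pickle
np.set_printoptions(precision=4,suppress=True)
c=pickle.load(open('w8.pkl','rb'))
yaw=.14;u=np.array([-np.sin(yaw),np.cos(yaw)]);v=np.array([np.cos(yaw),np.sin(yaw)]);P=np.array([.4661,.1087])
def rk(p): return (p-P)@v*1000,(p-P)@u*1000+142
for q,z in [((311,205),.0423),((333,204),.0423),((309,143),.1),((336,143),.1),((309,136),.1),((336,136),.1),((308,136),.066),((336.5,136),.066)]: print(q,z,rk(onz(c,q,z)))
im=c['pixels']
print([im[r,312].tolist() for r in range(130,160,2)]);print([im[r,322].tolist() for r in range(130,168,2)]);print([im[r,332].tolist() for r in range(130,160,2)]);print([im[r,322].tolist() for r in range(194,212,2)])
t=snap('top')
m=cv2.cvtColor(t['pixels'],cv2.COLOR_RGB2HSV).astype(int)
m=(m[...,0]>50)&(m[...,0]<85)&(m[...,1]>120);m[:215]=0;m[265:]=0;m[:,:272]=0
ys,xs=np.nonzero(m);print('top cols',xs.min(),xs.max(),ys.min(),ys.max())
print('bottom edge top-view', rk(onz(t,(xs.max()+.5,236),.0423)), 'body end',rk(onz(t,(xs.min()-.5,243),.1)))
```

```text
(311, 205) 0.0423 (np.float64(-12.597763613115477), np.float64(69.45690906950283))
(333, 204) 0.0423 (np.float64(23.168953323717332), np.float64(71.3416274809434))
(309, 143) 0.1 (np.float64(-12.944572100025825), np.float64(174.260606259688))
(336, 143) 0.1 (np.float64(22.53497074369144), np.float64(174.4210313247493))
(309, 136) 0.1 (np.float64(-12.880020548556043), np.float64(183.2275734041479))
(336, 136) 0.1 (np.float64(22.332280292349893), np.float64(183.38558583365426))
(308, 136) 0.066 (np.float64(-15.590931489231897), np.float64(180.66957629910675))
(336.5, 136) 0.066 (np.float64(24.974659539683774), np.float64(180.85161119713285))
[[138, 140, 139], [139, 141, 139], [140, 140, 139], [109, 130, 114], [20, 94, 44], [21, 112, 57], [24, 126, 61], [21, 135, 65], [15, 143, 68], [25, 149, 72], [25, 135, 65], [46, 194, 101], [14, 162, 75], [9, 163, 75], [23, 165, 78]]
[[242, 243, 242], [242, 243, 242], [242, 243, 242], [243, 243, 242], [242, 243, 242], [244, 243, 243], [195, 228, 204], [43, 196, 99], [51, 198, 106], [56, 201, 106], [54, 204, 108], [49, 184, 95], [16, 163, 76], [16, 165, 76], [16, 165, 76], [15, 164, 75], [19, 165, 78], [17, 166, 77], [11, 165, 75]]
[[217, 221, 223], [211, 215, 217], [195, 199, 202], [132, 154, 139], [7, 115, 45], [11, 147, 66], [22, 158, 75], [20, 164, 77], [20, 167, 80], [17, 173, 82], [22, 134, 64], [45, 192, 99], [9, 163, 74], [19, 165, 77], [16, 165, 75]]
[[17, 162, 76], [23, 163, 78], [19, 163, 78], [17, 164, 78], [19, 163, 77], [16, 163, 76], [158, 171, 98], [232, 199, 128], [231, 200, 129]]
top cols 304 516 234 255
bottom edge top-view (np.float64(-57.30738985826166), np.float64(-459.30078958829336)) body end (np.float64(-1.1413329327035264), np.float64(96.56400405069562))
```

Green: upper face runs from rack y 68 to 164 mm (length 95, expected 96) with x centre at +5. The grasp point is about (0.468, 0.130), z 0.0755.

```bash
python3 -m creep '[0,0.015,-0.03,0,0.085,0,0.031,-0.06,0,0.085,0,0.031,-0.10,0,0.085,0,0.031,-0.14,0,0.085,0,0.031,-0.18,0,0.085,0,0.031,-0.21,0,0.085,0,0.031,-0.24,0,0.085,0,0.031,-0.26,0,0.085,0,0.031,-0.271,0,0.085,0,0.031,-0.274,0,0.085]'
python3 -m creep '[0,0,0,0,0.085,0,0,0,0,0.085]'
```

```text
clock: 14.38
eef_pos: [0.4675, 0.1257, 0.0531]
tool_rot: [0.657, 0.754, -0.002, -0.001]
ft_force: [-0.8, -0.8, 0.2]
grip_width: 0.085
grasp_force: 0.0
clock: 14.55
eef_pos: [0.4701, 0.1271, 0.0563]
tool_rot: [0.656, 0.754, 0.0, 0.0]
ft_force: [0.5, 0.4, -0.1]
grip_width: 0.0849
grasp_force: 0.0
```

```bash
python3 -m creep '[-0.002,0.0035,-0.002,0,0.085,-0.002,0.0035,-0.002,0,0.085,-0.002,0.0035,-0.002,0,0.06,-0.002,0.0035,-0.002,0,0.045,-0.002,0.0035,-0.002,0,0.0399,-0.002,0.0035,-0.002,0,0.0399,-0.002,0.0035,-0.002,0,0.0399,-0.002,0.0035,-0.002,0,0.0399]'
```

```text
clock: 15.22
eef_pos: [0.4674, 0.1313, 0.054]
tool_rot: [0.656, 0.755, 0.0, -0.0]
ft_force: [-1.5, 1.1, 1.6]
grip_width: 0.0401
grasp_force: 5.5
```

```bash
python3 -m creep '[0,0,0,0,0.0398,0,-0.004,0.006,0,0.0398,0.001,-0.008,0.012,0,0.0398,0.002,-0.012,0.018,0,0.0398,0.002,-0.016,0.024,0,0.0398,0.003,-0.020,0.030,0,0.0398,0.003,-0.024,0.036,0,0.0398,0.003,-0.024,0.042,0,0.0398,0.003,-0.024,0.046,0,0.0398,0.003,-0.024,0.046,0,0.0398]'
python3 - <<'E'
from h import *
import pickle
c=wsnap('w9.png');snap('scene','s9.png');pickle.dump({k:np.array(v) for k,v in c.items() if k in('pixels','camera_matrix','extrinsics')},open('w9.pkl','wb'))
s=bot.camera('scene');pickle.dump({k:np.array(v) for k,v in s.items()  if k in('pixels','camera_matrix','extrinsics')},open('s9.pkl','wb'))
def show(im,r0,r1,c0,c1,st):
    r,g,b=[im[...,i].astype(int) for i in range(3)]
    ch=np.full(r.shape,'.');ch[g>r*1.3]='G';ch[(abs(r-g)<12)&(abs(g-b)<14)&(r>170)]='W';ch[(r<60)&(g<60)]='#'
    for i in range(r0,r1,st): print('%3d '%i+''.join(ch[i,c0:c1:max(1,st//2)]))
show(s['pixels'],165,225,325,400,1)
E
```

```text
clock: 16.05
eef_pos: [0.4711, 0.1074, 0.101]
tool_rot: [0.656, 0.755, 0.001, 0.001]
ft_force: [0.5, -0.8, -2.7]
grip_width: 0.0402
grasp_force: 6.6
165 ...........................###########..##########.........................
166 ...........................#######################.........................
167 ...........................########..########..WW..........................
168 ...........................########...####GG..WWWW.........................
169 ...........................########...##GG...WWWWWW........................
170 ............................#######...##G...WWWWWWW........................
171 ............................############G...WWWWWWWW.......................
172 ............................############G...WWWWWWWW.......................
173 ............................############G...WWWWWWWW.......................
174 ...............................########GG...WWWWWWW........................
175 .............................GGG######.GGG.................................
176 ...........................GGGGG#####..GGGG........................
[... 3148 characters left out ...]
..........................................GGGGG.............
217 ...........................................................................
218 ...........................................................................
219 ...........................................................................
220 ...........................................................................
221 ...........................................................................
222 ...........................................................................
223 ...........................................................................
224 ...........................................................................
```

Green still leans well over, so I'll ease the grip to 0.0399 as with yellow.

```bash
cat > tilt.py <<'E'
from h import *
def mask(im):
    r,g,b=[im[...,i].astype(int) for i in range(3)]
    return (g>r*1.3)
def tilt(sgn=1,s=.098,yaw=.14,col=(325,366)):
    o=bot.get_obs();t=bot.camera('scene');G=np.array(o['eef_pos'])+[0,0,.0215]
    u=np.array([-np.sin(yaw),np.cos(yaw),0])*sgn;v=np.array([np.cos(yaw),np.sin(yaw),0]);z=np.array([0,0,1.])
    r,g,b=[t['pixels'][...,i].astype(int) for i in range(3)]
    m=(g>r*1.25)|((abs(r-g)<14)&(abs(g-b)<16)&(r>165)) if sgn>0 else ((b<.3*r)&(g>.6*r))
    best=[]
    for th in range(25,111,3):
        a=np.cos(np.radians(th))*u+np.sin(np.radians(th))*z;n=-np.sin(np.radians(th))*u+np.cos(np.radians(th))*z
        P=[G+a*(q-s)+n*i*.02+v*j*.02 for q in(0,.085) for i in(-1,1) for j in(-1,1)]
        h=cv2.convexHull(np.array([proj(t,p) for p in P],np.float32));k=np.zeros(m.shape,np.uint8);cv2.fillConvexPoly(k,np.int32(np.round(h*16)),1,shift=4)
        reg=np.zeros(m.shape,bool);w=proj(t,G);reg[int(w[1])-8:int(w[1])+40,int(w[0])-50:int(w[0])+40]=1
        k=k.astype(bool);best.append((round((k&m).sum()/((k|(m&reg&(np.arange(640)[None]<w[0]+8))).sum()),3),th))
    print('tilt(IoU,deg)',sorted(best)[::-1][:3],'F',np.round(o['ft_force'],1),'tcp',np.round(o['eef_pos'],4),'grip',round(o['grasp_force'],1))
if __name__=='__main__': tilt()
E
python3 tilt.py
python3 -m creep '[0,0,0,0,0.0399,0,0,0,0,0.0399,0,0,0,0,0.0399]'; python3 tilt.py
```

```text
tilt(IoU,deg) [(np.float64(0.377), 46), (np.float64(0.356), 49), (np.float64(0.352), 43)] F [ 1.1  0.5 -2.6] tcp [0.4701 0.1074 0.0997] grip 6.6
clock: 16.5
eef_pos: [0.4701, 0.1073, 0.0995]
tool_rot: [0.656, 0.755, -0.0, -0.0]
ft_force: [1.2, -0.0, -3.1]
grip_width: 0.0397
grasp_force: 6.4
tilt(IoU,deg) [(np.float64(0.37), 46), (np.float64(0.345), 49), (np.float64(0.338), 43)] F [ 1.2 -0.  -3.1] tcp [0.4701 0.1073 0.0995] grip 6.4
```

```bash
python3 -m creep '[0,0,0,0,0.04,0,0,0,0,0.04]'; python3 tilt.py; python3 -m creep '[0,0,0,0,0.0401,0,0,0,0,0.0401]'; python3 tilt.py
```

```text
clock: 16.72
eef_pos: [0.4707, 0.1073, 0.1001]
tool_rot: [0.656, 0.755, 0.0, 0.0]
ft_force: [-0.4, 0.7, -0.3]
grip_width: 0.0399
grasp_force: 0.1
tilt(IoU,deg) [(np.float64(0.379), 85), (np.float64(0.377), 88), (np.float64(0.376), 109)] F [-0.4  0.7 -0.3] tcp [0.4707 0.1073 0.1001] grip 0.1
clock: 16.93
eef_pos: [0.4706, 0.1072, 0.1001]
tool_rot: [0.656, 0.755, 0.0, 0.0]
ft_force: [0.9, -0.1, 0.3]
grip_width: 0.0399
grasp_force: 0.0
tilt(IoU,deg) [(np.float64(0.411), 100), (np.float64(0.407), 106), (np.float64(0.404), 103)] F [ 0.9 -0.1  0.3] tcp [0.4706 0.1072 0.1001] grip 0.0
```

It slipped down; I'll regrip at once before it tips.

```bash
python3 -m creep '[0,0,0,0,0.039,0,0,0,0,0.039]'; python3 tilt.py
python3 - <<'E'
from h import *
c=wsnap('w10.png');s=snap('scene','s10.png')
a=s['pixels'][:,:,::-1][140:230,315:415];a=cv2.resize(a,(400,360),interpolation=cv2.INTER_CUBIC)
w=c['pixels'][:,:,::-1][60:330,200:460];w=cv2.resize(w,(390,405))
cv2.imwrite('pics/m10.png',np.hstack([cv2.copyMakeBorder(a,0,45,0,0,0),w]))
E
```

```text
clock: 17.15
eef_pos: [0.4704, 0.1072, 0.0999]
tool_rot: [0.656, 0.755, 0.0, 0.0]
ft_force: [-0.0, 0.7, -0.1]
grip_width: 0.0388
grasp_force: 0.0
tilt(IoU,deg) [(np.float64(0.409), 100), (np.float64(0.406), 106), (np.float64(0.405), 103)] F [-0.   0.7 -0.1] tcp [0.4704 0.1072 0.0999] grip 0.0
```

View pics/m10.png

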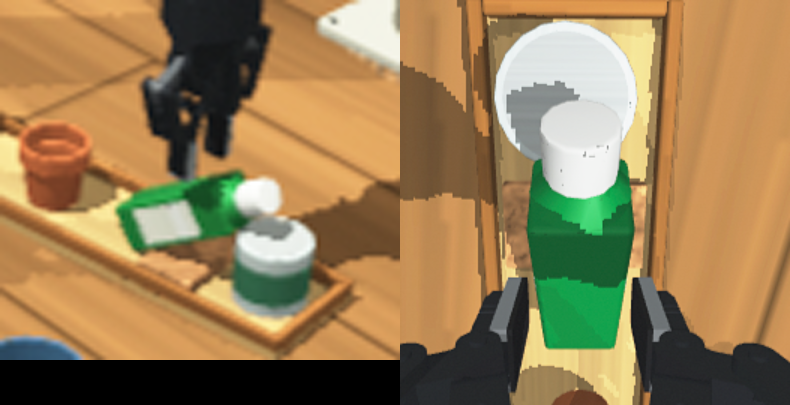

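Green slipped out of the lightened grip and fell back onto the tin, close to its starting lean. No other thing was moved as far as the picture shows. I'll rise, reopen and remeasure.

```bash
python3 -m creep '[0,0,0.03,0,0.039,0,0,0.06,0,0.06,-0.001,-0.004,0.10,0,0.085,-0.001,-0.008,0.14,0,0.085,-0.001,-0.008,0.18,0,0.085,-0.001,-0.008,0.21,0,0.085,-0.001,-0.008,0.23,0,0.085,-0.001,-0.008,0.23,0,0.085]'
cat > meas.py <<'E'
from h import *
np.set_printoptions(precision=4,suppress=True)
c=wsnap()
yaw=.14;u=np.array([-np.sin(yaw),np.cos(yaw)]);v=np.array([np.cos(yaw),np.sin(yaw)]);P=np.array([.4661,.1087])
def rk(p): return np.round([(p-P)@v*1000,(p-P)@u*1000+142],1)
im=c['pixels'];r,g,b=[im[...,i].astype(int) for i in range(3)]
m=(g>r*1.5);m[:,:280]=0;m[:,370:]=0;m[230:]=0
rows=np.nonzero(m.sum(1)>8)[0];print('rows',rows.min(),rows.max())
for q in range(rows.min(),rows.max()+1,5):
    x=np.nonzero(m[q])[0];print(q,x.min(),x.max(),im[q,x.min()+4],im[q,x.max()-4])
for t in ['seed_tin','clay_pot','green_bottle']:
    for k in bot.place_of('wrist',t)[:1]: print(t,rk(onz(c,np.array(k['centre'])*[640,400],.025 if 'bot' in t else .008)))
x=np.nonzero(m[rows.max()-3])[0];print('bottom edge',rk(onz(c,(x.min(),rows.max()+.5),.0423)),rk(onz(c,(x.max()+1,rows.max()+.5),.0423)))
for q in (146,149,152,155): print('end row',q,rk(onz(c,(322,q),.1)))
E
python3 meas.py
```

```text
clock: 17.97
eef_pos: [0.4714, 0.0996, 0.3351]
tool_rot: [0.656, 0.755, 0.004, 0.003]
ft_force: [0.4, -0.0, -0.3]
grip_width: 0.0849
grasp_force: 0.0
rows 134 200
134 304 331 [ 61 101  71] [233 229 230]
139 304 332 [ 23 129  64] [ 22 160  77]
144 304 332 [ 19 151  72] [ 10 175  79]
149 304 332 [ 35 179  90] [ 32 179  92]
154 304 332 [ 17 161  74] [ 18 163  77]
159 304 332 [ 20 162  75] [ 19 163  78]
164 305 331 [ 25 160  77] [ 18 161  76]
169 305 331 [ 18 159  76] [ 19 161  76]
174 305 331 [ 22 161  76] [ 18 160  77]
179 305 330 [ 22 160  75] [ 16 162  77]
184 306 330 [ 20 161  76] [ 21 161  77]
189 306 330 [ 15 160  75] [ 19 162  76]
194 306 330 [ 19 160  75] [ 15 161  76]
199 307 329 [ 19 161  75] [ 18 162  77]
seed_tin [ -3.  216.9]
clay_pot [8.6 0.9]
green_bottle [-4.  86.6]
bottom edge [-15.4  75.3] [24.  75.2]
end row 146 [  9.5 169.7]
end row 149 [  9.5 165.7]
end row 152 [  9.5 161.7]
end row 155 [  9.5 157.7]
```

```bash
python3 -m creep '[0,0,0,0,0.085,0,0,0,0,0.085]'; python3 meas.py | egrep -v '^1[3-9]. '
python3 - <<'E'
from h import *
c=wsnap();print([c['pixels'][r,310].tolist() for r in range(134,162,2)])
E
```

```text
clock: 18.33
eef_pos: [0.4687, 0.0991, 0.3284]
tool_rot: [0.656, 0.755, -0.001, -0.001]
ft_force: [0.1, 0.4, -0.5]
grip_width: 0.0852
grasp_force: 0.0
rows 135 201
200 310 333 [  8 160  75] [ 15 161  76]
seed_tin [ -6.1 217.1]
clay_pot [ 4.8 -5.9]
green_bottle [ 0.9 86.1]
bottom edge [-15.   75.2] [25.4 75.3]
end row 146 [  3.7 170.1]
end row 149 [  3.7 166.2]
end row 152 [  3.8 162.3]
end row 155 [  3.8 158.3]
[[21, 98, 49], [23, 102, 51], [15, 113, 55], [25, 126, 64], [20, 134, 63], [21, 138, 67], [16, 131, 65], [41, 183, 92], [19, 165, 78], [18, 161, 75], [14, 162, 75], [23, 161, 76], [23, 161, 76], [21, 161, 76]]
```

Run:
```python
from h import *
import pickle
np.set_printoptions(precision=4,suppress=True)
c0=pickle.load(open('w8.pkl','rb'));c1=wsnap('w11.png')
P=np.array([.4661,.1087]);yaw=.14;u=np.array([-np.sin(yaw),np.cos(yaw)])
for nm,y in(('tin',.070),('clay',-.142)):
  for z in(.064,):
    a,b=[rect(c,P+u*y,yaw,z,120) for c in(c0,c1)]
    if nm=='tin': T=a[62:110,20:100];o=(20,62)   # outboard half of tin
    else: T=a[15:105,15:105];o=(15,15)
    r=cv2.matchTemplate(b,T,cv2.TM_CCOEFF_NORMED);_,v,_,l=cv2.minMaxLoc(r);print(nm,'shift mm',np.array(l)-o,round(v,3))
    for y0 in range(0,121,6):
        pass
  if nm=='tin':
    for im in(a,b): print([im[i,60].mean().round() for i in range(70,118,2)])
s=snap('scene');s0=cv2.imread('pics/scene0.png')[:,:,::-1]
T=s0[190:235,360:410];
for (r0,r1,q0,q1,n) in [(203,222,370,395,'tin'),(170,195,318,338,'clay'),(215,245,265,292,'jar')]:
    r=cv2.matchTemplate(s['pixels'][r0-10:r1+10,q0-10:q1+10].copy(),s0[r0:r1,q0:q1].copy(),cv2.TM_CCOEFF_NORMED);_,v,_,l=cv2.minMaxLoc(r);print('scene',n,np.array(l)-10,round(v,3))
```

```text
tin shift mm [0 0] 0.957
[np.float64(228.0), np.float64(230.0), np.float64(227.0), np.float64(227.0), np.float64(226.0), np.float64(226.0), np.float64(226.0), np.float64(232.0), np.float64(243.0), np.float64(228.0), np.float64(189.0), np.float64(140.0), np.float64(127.0), np.float64(152.0), np.float64(151.0), np.float64(117.0), np.float64(137.0), np.float64(139.0), np.float64(138.0), np.float64(139.0), np.float64(140.0), np.float64(139.0), np.float64(139.0), np.float64(139.0)]
[np.float64(229.0), np.float64(229.0), np.float64(228.0), np.float64(227.0), np.float64(227.0), np.float64(227.0), np.float64(226.0), np.float64(226.0), np.float64(241.0), np.float64(242.0), np.float64(192.0), np.float64(159.0), np.float64(124.0), np.float64(151.0), np.float64(152.0), np.float64(119.0), np.float64(109.0), np.float64(139.0), np.float64(139.0), np.float64(139.0), np.float64(139.0), np.float64(140.0), np.float64(140.0), np.float64(139.0)]
clay shift mm [0 0] 0.994
scene tin [0 0] 0.997
scene clay [0 0] 0.991
scene jar [0 0] 1.0
```

Tin and clay pot haven't moved (≤1 mm). Green now leans about 33°, 5-7 mm further out. Grasp at about (0.467, 0.136), TCP z 0.057.

```bash
python3 -m creep '[0,0.015,-0.03,0,0.085,-0.001,0.037,-0.06,0,0.085,-0.001,0.037,-0.10,0,0.085,-0.001,0.037,-0.14,0,0.085,-0.001,0.037,-0.18,0,0.085,-0.001,0.037,-0.21,0,0.085,-0.001,0.037,-0.24,0,0.085,-0.001,0.037,-0.26,0,0.085,-0.001,0.037,-0.267,0,0.085,-0.001,0.037,-0.27,0,0.085]'
python3 -m creep '[-0.001,0,-0.001,0,0.085,-0.001,0,-0.001,0,0.085,-0.001,0,-0.001,0,0.06,-0.001,0,-0.001,0,0.045,-0.001,0,-0.001,0,0.0397,-0.001,0,-0.001,0,0.0397,-0.001,0,-0.001,0,0.0397,-0.001,0,-0.001,0,0.0397]'
```

```text
clock: 19.52
eef_pos: [0.4672, 0.1359, 0.0585]
tool_rot: [0.656, 0.755, -0.001, -0.001]
ft_force: [-0.2, -0.2, 0.4]
grip_width: 0.0846
grasp_force: 0.0
clock: 20.18
eef_pos: [0.4678, 0.1364, 0.0594]
tool_rot: [0.656, 0.755, 0.001, 0.0]
ft_force: [-0.9, 1.1, 4.0]
grip_width: 0.04
grasp_force: 12.4
```

```bash
python3 -m creep '[0,0,0,0,0.0398,0,-0.004,0.006,0,0.0398,0.001,-0.008,0.012,0,0.0398,0.002,-0.012,0.018,0,0.0398,0.002,-0.016,0.024,0,0.0398,0.003,-0.020,0.030,0,0.0398,0.003,-0.024,0.036,0,0.0398,0.003,-0.028,0.04,0,0.0398,0.003,-0.028,0.042,0,0.0398,0.003,-0.028,0.042,0,0.0398]'; python3 tilt.py
python3 -m creep '[0,0.006,0,0,0.0398,0,-0.006,0,0,0.0398,0,0.006,0,0,0.0398,0,-0.006,0,0,0.0398,0,0,0,0,0.0398]'; python3 tilt.py
```

```text
clock: 21.02
eef_pos: [0.4707, 0.108, 0.1015]
tool_rot: [0.656, 0.755, 0.001, 0.0]
ft_force: [0.5, -0.5, -2.8]
grip_width: 0.0397
grasp_force: 6.4
tilt(IoU,deg) [(np.float64(0.381), 46), (np.float64(0.376), 49), (np.float64(0.361), 52)] F [ 0.5 -0.5 -2.8] tcp [0.4707 0.108  0.1015] grip 6.4
clock: 21.48
eef_pos: [0.4705, 0.1068, 0.1009]
tool_rot: [0.656, 0.754, -0.001, 0.001]
ft_force: [-0.5, -0.4, -0.8]
grip_width: 0.0399
grasp_force: 6.3
tilt(IoU,deg) [(np.float64(0.438), 70), (np.float64(0.426), 67), (np.float64(0.411), 73)] F [-0.5 -0.4 -0.8] tcp [0.4705 0.1068 0.1009] grip 6.3
```

Shaking took it from 47° to about 70°. One more short shake, a little higher.

```bash
python3 -m creep '[0,0,0.004,0,0.0397,0,0,0.01,0,0.0397,0,0,0.01,0,0.0397]'; python3 tilt.py
python3 -m creep '[0,0,0,0,0.0398,0,0.006,0,0,0.0398,0,-0.006,0,0,0.0398,0,0.006,0,0,0.0398,0,-0.006,0,0,0.0398,0,0,0,0,0.0398,0,0,0,0,0.0395,0,0,0,0,0.0395]'; python3 tilt.py
```

```text
clock: 21.78
eef_pos: [0.4709, 0.1085, 0.1119]
tool_rot: [0.656, 0.755, 0.001, 0.0]
ft_force: [0.1, 0.4, -2.1]
grip_width: 0.0399
grasp_force: 9.1
tilt(IoU,deg) [(np.float64(0.43), 70), (np.float64(0.428), 67), (np.float64(0.402), 73)] F [ 0.1  0.4 -2.1] tcp [0.4709 0.1085 0.1119] grip 9.1
clock: 22.5
eef_pos: [0.4703, 0.1084, 0.1107]
tool_rot: [0.656, 0.755, 0.0, -0.0]
ft_force: [-0.4, -1.1, -2.7]
grip_width: 0.0399
grasp_force: 14.8
tilt(IoU,deg) [(np.float64(0.442), 73), (np.float64(0.433), 76), (np.float64(0.426), 70)] F [-0.4 -1.1 -2.7] tcp [0.4703 0.1084 0.1107] grip 14.8
```

```bash
python3 -m creep '[-0.001,0.004,0,0,0.0396,-0.003,0.008,0,0,0.0396,-0.004,0.012,0,0,0.0396,-0.005,0.016,-0.002,0,0.0396,-0.006,0.020,-0.004,0,0.0396,-0.007,0.022,-0.006,0,0.0396,-0.007,0.022,-0.007,0,0.0396,-0.007,0.022,-0.007,0,0.0396]'
python3 -m creep '[0,0,-0.001,0,0.0396,0,0,-0.002,0,0.0396,0,0,-0.002,0,0.0396]'
python3 -m creep '[0,0,-0.001,0,0.0396,0,0,-0.002,0,0.0396,0,0,-0.002,0,0.0396]'; python3 tilt.py
```

```text
clock: 23.22
eef_pos: [0.4629, 0.1303, 0.1034]
tool_rot: [0.656, 0.755, -0.0, -0.0]
ft_force: [0.5, -0.2, -2.9]
grip_width: 0.0399
grasp_force: 14.7
clock: 23.47
eef_pos: [0.4635, 0.1302, 0.1025]
tool_rot: [0.656, 0.755, 0.0, 0.0]
ft_force: [-2.4, 0.5, 3.6]
grip_width: 0.0397
grasp_force: 15.4
clock: 23.72
eef_pos: [0.4639, 0.1306, 0.1021]
tool_rot: [0.656, 0.755, 0.001, 0.0]
ft_force: [-4.4, -0.0, 13.8]
grip_width: 0.04
grasp_force: 17.6
tilt(IoU,deg) [(np.float64(0.39), 103), (np.float64(0.385), 106), (np.float64(0.385), 100)] F [-4.4 -0.  13.8] tcp [0.4639 0.1306 0.1021] grip 17.6
```

```bash
python3 -m creep '[0,0,0.0025,0,0.0396,0.0005,-0.004,0.0027,0,0.0396,0.001,-0.008,0.0027,0,0.0396,0.002,-0.012,0.0025,0,0.0396,0.002,-0.014,0.0025,0,0.0396,0.002,-0.014,0.0025,0,0.0396]'
cat > face.py <<'E'
from h import *
import pickle
np.set_printoptions(precision=4,suppress=True)
o=bot.get_obs();print(np.round(o['eef_pos'],4),np.round(o['ft_force'],1),round(o['grasp_force'],1))
c=wsnap('wf.png');pickle.dump({k:np.array(v) for k,v in c.items() if k in('pixels','camera_matrix','extrinsics')},open('wf.pkl','wb'))
P=np.array([.4661,.1087]);yaw=.14
im=c['pixels'];r,g,b=[im[...,i].astype(int) for i in range(3)]
G=(g>r*1.5)|((g>r*1.25)&(g<90));W=(abs(r-g)<12)&(abs(g-b)<14)&(r>170)
for q in range(130,310,6):
    x=np.nonzero(G[q,250:400])[0]+250;w=np.nonzero(W[q,270:370])[0]+270
    if len(x)>3 or len(w)>3: print(q,'G',(int(x.min()),int(x.max())) if len(x) else '','W',(int(w.min()),int(w.max()),len(w)) if len(w) else '',im[q,319])
E
python3 face.py
```

```text
clock: 24.27
eef_pos: [0.4655, 0.1159, 0.1027]
tool_rot: [0.656, 0.755, 0.0, -0.0]
ft_force: [-2.0, 1.0, 5.7]
grip_width: 0.0399
grasp_force: 15.9
[0.4655 0.1159 0.1027] [-2.   1.   5.7] 15.9
130 G  W (272, 360, 89) [223 228 229]
136 G  W (271, 361, 91) [224 231 230]
142 G  W (271, 361, 91) [218 225 225]
148 G  W (272, 360, 89) [224 230 228]
154 G  W (273, 359, 87) [222 228 228]
160 G  W (276, 356, 81) [226 231 231]
166 G  W (280, 353, 74) [227 232 232]
172 G  W (285, 347, 56) [121 126 125]
178 G  W (293, 340, 22) [134 141 140]
220 G (294, 344) W  [23 80 43]
226 G (289, 350) W  [21 80 43]
232 G (283, 355) W  [26 79 42]
238 G (279, 360) W  [ 24 105  54]
244 G (279, 360) W  [ 25 104  53]
250 G (278, 361) W  [ 23 103  52]
256 G (278, 361) W  [130 131 129]
262 G (278, 360) W  [130 131 131]
268 G (278, 361) W (309, 329, 21) [202 205 202]
274 G (278, 361) W (298, 343, 46) [198 201 198]
280 G (278, 361) W (291, 347, 57) [197 199 197]
286 G (278, 361) W (288, 353, 66) [196 197 195]
292 G (278, 361) W (284, 354, 71) [195 197 194]
298 G (278, 361) W (283, 356, 74) [193 196 192]
304 G (278, 360) W (283, 357, 75) [192 195 191]
```

Run:
```python
from h import *
import pickle
np.set_printoptions(precision=4,suppress=True)
c=pickle.load(open('wf.pkl','rb'));im=c['pixels']
print([im[r,319].tolist() for r in range(206,224,2)],[im[r,319].tolist() for r in range(232,240,1)])
# outboard face seen: predicted rows of its bottom/top edge for several tilts, with bottom corner fixed to grip geometry
o=bot.get_obs();G=np.array(o['eef_pos'])+[0,0,.0215];yaw=.14;u=np.array([-np.sin(yaw),np.cos(yaw),0]);z=np.array([0,0,1.])
for s in(.098,.103):
  for th in range(70,96,4):
    t=np.radians(th);a=np.cos(t)*u+np.sin(t)*z;n=-np.sin(t)*u+np.cos(t)*z
    b=G-s*a-.02*n;tp=b+.112*a;print(s,th,'bottom',proj(c,b),'top',proj(c,tp),'corner z',b[2])
```

```text
[[122, 90, 62], [133, 97, 66], [144, 107, 71], [146, 106, 72], [135, 103, 67], [19, 80, 42], [25, 81, 44], [23, 80, 43], [21, 80, 43]] [[26, 79, 42], [22, 85, 45], [27, 101, 52], [26, 106, 54], [21, 104, 53], [18, 103, 51], [24, 105, 54], [23, 105, 53]]
0.098 70 bottom [319.4752 228.291 ] top [319.3863 241.4671] corner z 0.02520617637428061
0.098 74 bottom [319.4761 220.4052] top [319.3837 244.0645] corner z 0.024420062759517767
0.098 78 bottom [319.4767 212.5793] top [319.3812 246.9095] corner z 0.024119757389544874
0.098 82 bottom [319.4771 204.8059] top [319.3787 249.9909] corner z 0.024306723321937812
0.098 86 bottom [319.4773 197.0785] top [319.3763 253.2945] corner z 0.02498004967746774
0.098 90 bottom [319.4772 189.3916] top [319.374  256.8035] corner z 0.02613645607781301
0.098 94 bottom [319.4769 181.7405] top [319.3717 260.4978] corner z 0.02777030862723275
0.103 70 bottom [319.4773 227.9855] top [319.3935 240.3999] corner z 0.02050771327035108
0.103 74 bottom [319.4782 219.8597] top [319.3913 242.1388] corner z 0.01961375427982618
0.103 78 bottom [319.4789 211.79  ] top [319.389  244.1081] corner z 0.01922901938587586
0.103 82 bottom [319.4794 203.7672] top [319.3868 246.303 ] corner z 0.01935538297822996
0.103 86 bottom [319.4796 195.783 ] top [319.3845 248.7167] corner z 0.01999222942616863
0.103 90 bottom [319.4796 187.8298] top [319.3823 251.3399] corner z 0.021136456077813018
0.103 94 bottom [319.4794 179.9009] top [319.3802 254.1615] corner z 0.02278248837593364
```

Green still leans about 18°, and the 15 N grip holds it there. Its bottom is on the pad, so I can lighten the grip safely and keep tipping.

```bash
python3 -m creep '[0,0,0,0,0.0398,0,0,0,0,0.0398,0.0005,-0.004,0,0,0.0398,0.001,-0.008,0,0,0.0398,0.001,-0.012,0,0,0.0398,0.001,-0.012,0,0,0.0398]'; python3 face.py | egrep -v 'W \((27|28|29)'
python3 - <<'E'
from h import *
import pickle
c=pickle.load(open('wf.pkl','rb'));im=c['pixels']
print([(r,im[r,319].tolist()) for r in range(180,262,2)])
E
```

```text
clock: 24.82
eef_pos: [0.4667, 0.1033, 0.1022]
tool_rot: [0.656, 0.754, -0.0, 0.0]
ft_force: [0.4, -0.0, 1.0]
grip_width: 0.0402
grasp_force: 11.3
[0.4667 0.1033 0.1022] [ 0.4 -0.   1. ] 11.3
166 G  W (311, 323, 13) [230 238 239]
202 G (299, 339) W  [15 84 44]
208 G (295, 344) W  [23 84 45]
214 G (292, 347) W  [23 84 44]
220 G (288, 350) W  [25 86 45]
226 G (285, 353) W  [27 86 47]
232 G (283, 357) W  [24 85 46]
238 G (279, 360) W  [ 21 111  55]
244 G (278, 361) W  [ 18 109  53]
250 G (278, 361) W  [ 23 109  55]
256 G (277, 361) W  [ 24 107  53]
262 G (278, 361) W  [139 142 139]
268 G (278, 361) W  [139 141 138]
274 G (278, 361) W  [139 141 140]
280 G (277, 362) W  [145 146 143]
286 G (278, 360) W (302, 336, 35) [194 196 193]
[(180, [191, 140, 92]), (182, [210, 153, 101]), (184, [204, 148, 98]), (186, [118, 89, 60]), (188, [122, 89, 62]), (190, [132, 96, 65]), (192, [120, 89, 60]), (194, [132, 98, 67]), (196, [150, 109, 75]), (198, [149, 107, 73]), (200, [147, 108, 71]), (202, [15, 84, 44]), (204, [25, 85, 46]), (206, [23, 85, 44]), (208, [23, 84, 45]), (210, [23, 86, 44]), (212, [23, 85, 44]), (214, [23, 84, 44]), (216, [26, 86, 45]), (218, [25, 85, 44]), (220, [25, 86, 45]), (222, [24, 86, 46]), (224, [25, 85, 45]), (226, [27, 86, 47]), (228, [23, 85, 44]), (230, [22, 84, 42]), (232, [24, 85, 46]), (234, [28, 86, 48]), (236, [27, 90, 48]), (238, [21, 111, 55]), (240, [21, 109, 54]), (242, [21, 109, 53]), (244, [18, 109, 53]), (246, [21, 107, 53]), (248, [23, 109, 54]), (250, [23, 109, 55]), (252, [21, 109, 54]), (254, [19, 109, 54]), (256, [24, 107, 53]), (258, [19, 106, 51]), (260, [105, 129, 111])]
```

It is rotating now (about 79°). Continue 19 mm inward, dropping 3 mm along the arc.

```bash
python3 -m creep '[0.0005,-0.004,-0.0003,0,0.0398,0.001,-0.008,-0.001,0,0.0398,0.0015,-0.012,-0.0015,0,0.0398,0.002,-0.015,-0.002,0,0.0398,0.002,-0.017,-0.0024,0,0.0398,0.002,-0.017,-0.0024,0,0.0398]'; python3 face.py | egrep -v 'W \((27|28|29)'
python3 - <<'E'
from h import *
import pickle
c=pickle.load(open('wf.pkl','rb'));im=c['pixels']
print([(r,im[r,319].tolist()) for r in list(range(180,200,1))+list(range(236,256))])
ascii(c,(.4661,.1087),.14,.019,100,4)
E
```

```text
clock: 25.37
eef_pos: [0.4685, 0.0866, 0.0997]
tool_rot: [0.656, 0.755, -0.0, 0.0]
ft_force: [1.1, 0.7, -0.5]
grip_width: 0.0401
grasp_force: 11.1
[0.4685 0.0866 0.0997] [ 1.1  0.7 -0.5] 11.1
190 G (295, 344) W  [22 92 50]
196 G (293, 346) W  [22 93 48]
202 G (291, 348) W  [26 94 50]
208 G (289, 350) W  [23 92 49]
214 G (287, 352) W  [20 93 48]
220 G (285, 354) W  [18 92 47]
226 G (283, 356) W  [23 93 50]
232 G (281, 358) W  [23 92 49]
238 G (279, 360) W  [24 92 48]
244 G (277, 362) W  [ 25 114  58]
250 G (277, 363) W  [ 22 113  56]
256 G (277, 362) W  [ 23 113  57]
262 G (277, 362) W  [ 25 112  55]
268 G (277, 362) W  [ 46 113  66]
274 G (278, 361) W  [151 154 152]
280 G (277, 362) W  [151 153 151]
286 G (278, 361) W  [152 154 153]
292 G (279, 360) W  [153 153 152]
298 G (279, 360) W  [152 154 152]
304 G (279, 360) W (305, 329, 25) [197 199 196]
[(180, [151, 110, 75]), (181, [148, 108, 72]), (182, [148, 108, 72]), (183, [143, 108, 72]), (184, [84, 101, 61]), (185, [17, 92, 48]), (186, [21, 93, 50]), (187, [25, 93, 48]), (188, [22, 93, 49]), (189, [22, 93, 48]), (190, [22, 92, 50]), 
[... 1405 characters left out ...]
......rrrrr.rrrr
  -6 rrrr..rrrrrrrrGGGGGGGGGGGGGGGGGGGGGGrr....rrrr.rrrr
 -10 rrrr..rrrrrrr.GGGGGGGGGGGGGGGGGGGGGGGrr........rrrr
 -14 rrrrr.rrrrrrrGGGGGGGGGGGGGGGGGGGGGGGG.rrr....r.rrrr
 -18 rrrr..rrrrrrGGGGGGGGGGGGGGGGGGGGGGGGGGr.r..rrr.rrrr
 -22 rrrr..rrrrr.GGGGGGGGGGGGGGGGGGGGGGGGGGGrr...rr.rrrr
 -26 rrrr..rrrrrGGGGGGGGGGGGGGGGGGGGGGGGGGGG.rr.....rrrr
 -30 rrrr......GGGGGGGGGGGGGGGGGGGGGGGGGGGGGG.......rrrr
 -34 rrrr......GGGGGGGGGGGGGGGGGGGGGGGGGGGGGGG......rrrr
 -38 rrrr.....GGGGGGGGGGGGGGGGGGGGGGGGGGGGGGGG......rrrr
 -42 rrrr....GGGGGGGGGGGGGGGGGGGGGGGGGGGGGGGGGG.....rrrr
 -46 rrrr....GGGGGGGGGGGGGGGGGGGGGGGGGGGGGGGGGGG....rrrr
 -50 rrrr...GGGGGGGGGGGGGGGGGGGGGGGGGGGGGGGGGGGGG...rrrr
```

Run:
```python
from h import *
import pickle
np.set_printoptions(precision=4,suppress=True)
c=pickle.load(open('wf.pkl','rb'))
for b,t in [(184.3,241.5),(184.3,243)]:
    p,M=pnp(c,[(296.8,b),(343,b),(362,t),(278,t)]);print(p,M[:,2],np.arctan2(M[1,0],M[0,0]))
```

```text
[0.4659 0.1073 0.0098] [-0.0005  0.0004  1.    ] 0.1404965468977643
[0.4659 0.1074 0.01  ] [ 0.0004 -0.0061  1.    ] 0.14050084836371077
```

Green is now upright (about 1°), x centred, yaw 0.14, and about 19.5 mm inboard of the pad middle. Firm the grip, lift, shift outward, lower gently.

```bash
python3 -m creep '[0,0,0,0,0.0388,0,0,0,0,0.0388,0,0,0.003,0,0.0388,-0.001,0.005,0.005,0,0.0388,-0.0015,0.01,0.005,0,0.0388,-0.002,0.015,0.005,0,0.0388,-0.0025,0.0193,0.004,0,0.0388,-0.0025,0.0193,0.0025,0,0.0388,-0.0025,0.0193,0.002,0,0.0388,-0.0025,0.0193,0.002,0,0.0388]'
python3 -m creep '[0,0,-0.0005,0,0.0388,0,0,-0.001,0,0.0388,0,0,-0.001,0,0.0388]'
```

```text
clock: 26.25
eef_pos: [0.4655, 0.1066, 0.1015]
tool_rot: [0.656, 0.755, -0.0, -0.0]
ft_force: [-0.4, -0.4, -2.4]
grip_width: 0.0399
grasp_force: 35.4
clock: 26.5
eef_pos: [0.4658, 0.1063, 0.1008]
tool_rot: [0.656, 0.755, -0.0, -0.0]
ft_force: [-0.2, -0.5, -1.9]
grip_width: 0.0395
grasp_force: 35.4
```

Still free; next half-millimetre steps, checking position at the same time.

```bash
python3 -m creep '[0,0,-0.0005,0,0.0388,0,0,-0.0005,0,0.0388]';python3 -m creep '[0,0,-0.0004,0,0.0388,0,0,-0.0004,0,0.0388]'; python3 face.py | egrep  '^(17|18|19|2[34]).'
python3 - <<'E'
from h import *
import pickle
c=pickle.load(open('wf.pkl','rb'));im=c['pixels']
print([(r,im[r,319].tolist()) for r in list(range(180,192))+list(range(238,250))])
ascii(c,(.4661,.1087),.14,.019,60,2)
E
```

```text
clock: 26.67
eef_pos: [0.4658, 0.1064, 0.1004]
tool_rot: [0.656, 0.755, -0.0, -0.0]
ft_force: [-0.3, -0.6, -2.9]
grip_width: 0.0397
grasp_force: 35.4
clock: 26.83
eef_pos: [0.4658, 0.1065, 0.1]
tool_rot: [0.656, 0.755, -0.0, -0.0]
ft_force: [-0.1, 0.0, -0.9]
grip_width: 0.0392
grasp_force: 35.4
172 G  W (314, 321, 6) [215 225 227]
184 G (308, 323) W  [62 80 50]
190 G (295, 344) W  [26 94 50]
196 G (293, 346) W  [21 92 49]
232 G (281, 358) W  [21 92 48]
238 G (279, 360) W  [25 93 50]
244 G (277, 362) W  [ 22 113  57]
[(180, [115, 94, 62]), (181, [97, 72, 52]), (182, [102, 75, 54]), (183, [103, 82, 57]), (184, [62, 80, 50]), (185, [19, 78, 42]), (186, [23, 78, 42]), (187, [21, 82, 45]), (188, [22, 93, 48]), (189, [23, 94, 49]), (190, [26, 94, 50]), (191, [21, 93, 47]), (238, [25, 93, 50]), (239, [22, 93, 50]), (240, [21, 93, 48]), (241, [20, 99, 50]), (242, [25, 108, 54]), (243, [24, 113, 58]), (244, [22, 113, 57]), (245, [23, 114, 57]), (246, [21, 113, 57]), (247, [23, 112, 57]), (248, [25, 114, 59]), (249, [21, 112, 56])]
  30 ...............................
  28 ....................
[... 384 characters left out ...]
 6 rrrGGGGGGGGGGGGGGGGGGGGGGGG.rrr
   4 rr.GGGGGGGGGGGGGGGGGGGGGGGGGrrr
   2 rrGGGGGGGGGGGGGGGGGGGGGGGGGGrr.
   0 rrGGGGGGGGGGGGGGGGGGGGGGGGGG.rr
  -2 r.GGGGGGGGGGGGGGGGGGGGGGGGGGGrr
  -4 rGGGGGGGGGGGGGGGGGGGGGGGGGGGG.r
  -6 rGGGGGGGGGGGGGGGGGGGGGGGGGGGG.r
  -8 .GGGGGGGGGGGGGGGGGGGGGGGGGGGGGr
 -10 GGGGGGGGGGGGGGGGGGGGGGGGGGGGGGr
 -12 GGGGGGGGGGGGGGGGGGGGGGGGGGGGGG.
 -14 GGGGGGGGGGGGGGGGGGGGGGGGGGGGGGG
 -16 GGGGGGGGGGGGGGGGGGGGGGGGGGGGGGG
 -18 GGGGGGGGGGGGGGGGGGGGGGGGGGGGGGG
 -20 GGGGGGGGGGGGGGGGGGGGGGGGGGGGGGG
 -22 GGGGGGGGGGGGGGGGGGGGGGGGGGGGGGG
 -24 GGGGGGGGGGGGGGGGGGGGGGGGGGGGGGG
 -26 GGGGGGGGGGGGGGGGGGGGGGGGGGGGGGG
 -28 GGGGGGGGGGGGGGGGGGGGGGGGGGGGGGG
 -30 GGGGGGGGGGGGGGGGGGGGGGGGGGGGGGG
```

Contact (about 2 N), centred within about 1 mm. Release gently and withdraw upward.

```bash
python3 -m creep '[0,0,-0.0002,0,0.0395,0,0,-0.0002,0,0.0397,0,0,-0.0002,0,0.0398,0,0,-0.0002,0,0.04,0,0,-0.0002,0,0.0405,0,0,-0.0002,0,0.045,0,0,-0.0002,0,0.06,0,0,-0.0002,0,0.085,0,0,-0.0002,0,0.085,0,0,-0.0002,0,0.085]'
python3 -m creep '[0,0,0.02,0,0.085,0,0,0.05,0,0.085,0,0,0.08,0,0.085,0,0,0.11,0,0.085,0,-0.03,0.14,0,0.085,0,-0.06,0.17,0,0.085,0,-0.09,0.20,0,0.085,0.01,-0.12,0.22,0,0.085,0.01,-0.12,0.22,0,0.085,0.01,-0.12,0.22,0,0.085]'
python3 - <<'E'
from h import *
import pickle
np.set_printoptions(precision=4,suppress=True)
c=wsnap('wend.png')
print('green');ascii(c,(.4661,.1087),.14,.019,100,5)
print('yellow');ascii(c,(.5057,-.1725),.14,.019,100,5)
s=snap('scene','send.png');t=snap('top','tend.png')
s0,t0=[cv2.imread('pics/%s0.png'%n)[:,:,::-1] for n in('scene','top')]
for n,im,i0,bx in [('tin s',s,s0,(206,222,372,394)),('clay s',s,s0,(172,192,318,338)),('black t',t,t0,(215,245,425,438)),('mug',s,s0,(225,268,305,340)),('jar',s,s0,(205,243,264,292)),('brush',s,s0,(175,212,228,252)),('saucer',s,s0,(226,250,438,478)),('teal',t,t0,(190,258,450,488))]:
    r0,r1,q0,q1=bx;r=cv2.matchTemplate(im['pixels'][r0-8:r1+8,q0-8:q1+8].copy(),i0[r0:r1,q0:q1].copy(),cv2.TM_CCOEFF_NORMED);_,v,_,l=cv2.minMaxLoc(r);print(n,np.array(l)-8,round(v,3))
im=s['pixels'].astype(int)
r,g,b=im[...,0],im[...,1],im[...,2]
for nm,m in(('G',g>r*1.25),('Y',(b<.3*r)&(g>.6*r))):
    for q in range(125,215,4):
        x=np.nonzero(m[q,270:370])[0]+270
        if len(x)>2: print(nm,q,x.min(),x.max())
E
```

```text
clock: 27.72
eef_pos: [0.4659, 0.1065, 0.0999]
tool_rot: [0.656, 0.755, 0.0, 0.0]
ft_force: [0.1, -0.8, -0.5]
grip_width: 0.0847
grasp_force: 0.0
clock: 28.55
eef_pos: [0.4768, -0.0148, 0.321]
tool_rot: [0.657, 0.754, 0.001, 0.001]
ft_force: [0.8, 0.2, -0.2]
grip_width: 0.0854
grasp_force: 0.0
green
  50 rrrr.........GGGGG..............GGGG............rrr
  45 rrrr............GGGGGGGGGGGGGGGGG...............rrr
  40 rrrr.........GGGGGGG.............GGGGGG.........rrr
  35 rrrr.........GGGGG.................GGGG.........rrr
  30 rrrr.........GGGG...................GGG.........rrr
  25 rrrr.........GGGG...................GGG........rrrr
  20 rrrr..rrrrrr.GGGG...................GGG.rrrr....rrr
  15 rrr ..rrrrrr.GGGG...................GGG.rrr..r..rrr
  10 rrrr..rrrrrr.GGGGG................GGGGG.rrrrrr..rrr
   5 rrrr..rrrrrr.GGGGGGGG...........GGGGGGG.rrrrr...rrr
   0 rrrr..rrrrrr.GGGGGGGGGGGGGGGGGGGGGGGGGG.rrrrrr..rrr
  -5 rrrr..rrrrrr.GGGGGGGGGGGGGGGGGGGGGGGGGGrrrrrrr..rrr
 -10 rrrr..r..rrrrrGGGGGGGGGGGGGGGGGGGGGGGGrrrr.rrr.rrrr
 -15 rrrr..rr....rrrGGGGGGGGGGGGGGGGGGGG.rrrrrrrrrr..rrr
 
[... 1388 characters left out ...]
.....YYYYYYYYYYYYYYYYYYYYYYYY.........rrrr
 -40 rrr..........YYYYYYYYYYYYYYYYYYYYYYYYY.........rrrr
 -45 rrr..........YYYYYYYYYYYYYYYYYYYYYYYYYY........rrrr
 -50 rr ..........YYYYYYYYYYYYYYYYYYYYYYYYYY........rrrr
tin s [0 0] 0.994
clay s [0 0] 0.991
black t [1 0] 0.575
mug [0 0] 1.0
jar [0 0] 1.0
brush [0 0] 0.978
saucer [0 0] 1.0
teal [0 0] 0.982
G 137 270 278
G 141 270 277
G 145 270 277
G 149 270 277
G 153 270 275
G 173 360 369
G 177 359 369
G 181 358 369
G 185 365 369
G 189 367 369
G 193 366 369
G 197 357 369
G 201 357 369
G 205 274 368
G 209 270 287
G 213 270 287
Y 141 293 302
Y 145 290 305
Y 149 290 305
Y 153 295 305
Y 157 298 305
Y 161 298 305
Y 165 298 306
Y 169 291 305
Y 173 294 301
```

```bash
python3 -c "
from workcell import bot
print(bot.job_done())"
```

```text
the job is handed in; nothing more can be done
None
```

Both bottles stand upright and square within about 2 mm of the middle of their cork pads, touching no neighbour, and the job is handed in at about 28.7 s of 48 s; green slipped from a light grip once and fell about 2 cm back onto the tin before I redid it, the tin and the other things I could check have not moved, but the final position check on the black pot was inconclusive.

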